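# Put the measuring tools back in their foam case

## Task

Put the caliper, the engineer's square and the dial indicator back in the foam case on the bench: lay each one in the cutout of its own shape and push it down until it sits level and fully home on the floor of its cutout. Once all three are home, close the lid fully. Leave the other things on the bench where they are.

Things in the scene. Friction and masses are not known exactly. Their poses are not given: they have to be found in the camera images.
- case: Orange instrument case fixed to the bench, 260 (x) by 200 (y) by 36 mm high, filled to its rim with dark foam with three cutouts 10 mm deep, their floor lighter grey. Origin: centre of its underside, z up. Each cutout is one tool's outline with 2 mm play round the tool's body and 2 to 4 mm round thin parts: the tool fits one way only, on its back, its axes parallel to the case's.
- caliper_cutout (a point): On the floor of the caliper's cutout (long one by the side away from the hinge), 26 mm above the bench: the place of the caliper's origin when home; axes as the case's and the seated caliper's. Two springy foam ridges stand 2 mm inside the tool body's outline; laid in, it stops on them 5 to 8 mm too high; push its body straight down, 7 to 17 N, to the floor; they then grip it.
- square_cutout (a point): On the floor of the square's cutout (L-shaped one, by the hinge), 26 mm above the bench: the place of the square's origin when home; axes as the case's and the seated square's. Two springy foam ridges stand 2 mm inside the tool body's outline; laid in, it stops on them 5 to 8 mm too high; push its body straight down, 7 to 17 N, to the floor; they then grip it.
- indicator_cutout (a point): On the floor of the indicator's cutout (round one at the case's +x end), 26 mm above the bench: the place of the indicator's origin when home; axes as the case's and the seated indicator's. Two springy foam ridges stand 2 mm inside the tool body's outline; laid in, it stops on them 5 to 8 mm too high; push its body straight down, 7 to 17 N, to the floor; they then grip it.
- lid (a joint): The case's lid, a shallow tray 260 by 200 by 16 mm deep, 0.25 kg, on a friction hinge along the case's +y rim. 0 = shut; grows as it opens. Starts standing open at 1.6 to 1.9 rad, goes to 1.95, stays where left; 1 to 4 N at its free edge swings it. Shut, its roof clears the foam by 12.5 mm: it shuts over tools that are home (6 to 10 mm above the foam) ; one left too high is in its way.
- lid_hinge (a point): Middle of the lid's hinge line, on the case's +y rim, 36.5 mm above the bench. Its frame turns with the lid: x along the hinge line (parallel to the case's x), -y from the hinge to the free edge, z out through the roof, whose outer face is at z = 16 mm. With the lid shut its axes are the case's.
- lid_edge (a point): Middle of the lid's free edge, 200 mm from the hinge line, at half the lid's depth (8 mm from its outer face). A finger tab 50 mm long and 10 mm thick sticks out 12 mm beyond it. Its axes turn with the lid, as those of lid_hinge.
- caliper: Digital caliper, jaws closed, about 0.15 kg, on its back. Dark slider body 52 (x) by 24 (y) by 16 mm thick, centred on the origin, which lies on its underside: grip and push it there. Steel beam, 12 mm wide, 4 mm thick, 4 to 8 mm above the underside, from x = -48 to 112 mm. Jaws at x = -48 to -26 mm reach to y = -38 mm (long) and 18 mm (short). z: up out of the display.
- square: Steel engineer's square, an L, about 0.21 kg. Its stock is a dark bar 18 (x) by 70 (y) by 18 mm thick; origin: centre of the stock's underside, z up; grip and push the stock's middle. The blade, 18 mm wide, 3 mm thick, 7.5 to 10.5 mm above the underside, leaves the stock to +x as far as x = 89 mm, at y = 17 to 35 mm.
- indicator: Dial indicator on its back, about 0.16 kg: round steel body 57 mm in diameter, 20 mm thick, white dial on top; origin: centre of its underside, z up out of the dial. Stem and plunger point to -y, to y = -62 mm (8 mm thick, axis 9 mm above the underside); a 9 mm thick cap reaches y = 37 mm. Grip the body across x; push the middle of the dial.
- scale: Bystander: red bench scale with a brass pan, 100 by 150 by 36 mm, origin at the centre of its underside.
- check_weight: Bystander: brass check weight with a knob, 26 mm in diameter, 44 mm high, origin at the centre of its underside.
- carton: Bystander: cardboard box 70 by 110 by 60 mm, origin at the centre of its underside.

How it is judged:
By the outcome, as a careful person would: the job done as asked, in the order asked, and still so for the second after the job is handed in, with the robot touching nothing.
It also fails if it takes over 72 s, if anything falls off the work surface, if the arm or the gripper's body presses on something with over 40 N, if the wrist force passes 120 N, or if a joint passes its speed limit or range.

## Robot

A 7-joint arm with a two-finger parallel gripper is mounted at the origin on the work surface. World frame = base frame: x ahead of the robot, y to its left, z up, the work surface at z = 0. Lengths are in m, angles in rad, forces in N, time in s.
With the tool pointing down it reaches from about 0.425 to 0.925 m from the base axis. Payload 6.8 kg.
Tool frame: the origin (TCP) lies where the fingers leave the gripper's body, on its centre line; the fingertips stand 73 mm ahead of it and the grasp point (between the pads) lies 54 mm ahead of it; z points along the fingers, y is the line along which they close (so a half turn about z gives the same grasp; the last joint's range is limited). The gripper opens to 85 mm and grips with 20 to 120 N. Pads are 22 mm wide; open, the fingers measure 114 mm over their backs; the gripper's body (76 mm by 85 mm) begins 54 mm behind the grasp point. The pads swing forward as they close: fully open they stand 13 mm farther back than shut.
Start: joints at [-1.277, 0.477, 0.022, 1.555, -0.011, 1.109, -0.083], TCP at [0.264, 0.621, 0.304] pointing down, gripper open.
Joint ranges: [-2.96, 2.96], [-0.34, 2.1], [-1.41, 1.46], [0.24, 2.44], [-1.37, 4.51], [0.17, 1.92], [-2.96, 2.96]. Speed limits (rad/s): [2.39, 2.39, 3.14, 3.14, 3.14, 3.14, 3.14].

## Interface

Orientations are given as a rotation vector (axis times angle).
In Python, from bench import r, camrig, status, workorder gives the robot as it stands (r), with the cameras (camrig), the readings (status) and the job (workorder).
- The arm moves only by the shell command python3 drive.py 'ROWS' [OPENING] [FORCE]. ROWS is a JSON object with one list for each field, all of the same length, 1 to 5, a row being the entries at one place: dx, dy, dz (the shift in m), rx, ry, rz (a rotation vector in rad); each row is the pose to reach, as a shift and turn from the pose commanded when the command began, along the tool's axes at that moment; what a row does not reach only later rows make up. A row lasts 1/10 s, in which the tool goes at most 0.05 m and 0.15 rad, less where a joint would pass 70% of its speed; a pose out of reach is approached as far as the arm can. OPENING is the finger opening in m, set as the command begins (- or left out keeps the last). The fingers move at their own pace and stop on an object; FORCE is the grip in N (left out, the last holds). Time passes only in rows, so rows that do not move let the fingers close. It prints the time, the measured TCP pose, the force, the opening and the grip force at its end. Input that does not fit is refused with a message, and nothing moves.
- status.get_obs(): the state, without advancing time (a new reading comes with each control period).
- camrig.grab_frame(name): name is "side" or "top" or "wrist"; returns (picture, depth): 384x512x3 uint8, blue, green, red; 384x512 float32, m along the optical axis (not along the pixel's ray), 0 where there is no reading.
- camrig.camera_info(name): a dict with "camera_matrix" (3x3 intrinsics, pixels), "R" (3x3) and "t" (3): a world point X has camera coordinates R X + t. Camera axes: x right, y down, z forward; pixel columns grow to the right and rows downward; lengths in m; the calibration is good to about 2 mm. A picture is of the moment at which its call begins: read the wrist's pose just before it. camera_info takes no time and is no camera call; for the wrist camera it gives the pose at the moment of the call.
- workorder.hand_in(): hands the job in; it is judged then, once.
The state is a dict: "clock": time; "joints": joint angles; "qvel": joint speeds; "tau": joint torques, N m; "tcp_pos": TCP position; "orientation": TCP orientation; "contact_force": force on the tool from outside, world axes, zero at the start; "moment": the same for the moment, N m; "grip_width": finger opening in m; "gripper_force": force on a finger pad.
Only numpy, scipy, OpenCV 4.12 (cv2) and the standard library are available. Lean on these libraries where they do the work, as an engineer would, in place of code of your own. Each camera call takes 0.05 s, during which the arm holds its last target. There are 200 camera calls.

## Working session

There is one attempt and no reset: what is moved stays moved. The work goes in short steps, Python scripts to look and compute and a shell command to move; the robot and the scene stay as the last step left them, time stands still between calls to the robot, and variables do not carry over. Pictures are saved under pics/ and viewed, at most 10 in all, crops included, and the job is handed in when it is done.

```bash
ls; mkdir -p pics; python3 - <<'E'
from bench import r, camrig, status, workorder
import cv2,numpy as np
np.set_printoptions(precision=4,suppress=True)
o=status.get_obs()
print(o)
for n in("top","side"):
    p,d=camrig.grab_frame(n); cv2.imwrite(f"pics/{n}0.png",p); np.savez(f"{n}0.npz",p=p,d=d); print(n,camrig.camera_info(n))
E
```

```text
bench.py
drive.py
pics
{'clock': 0.0, 'joints': array([-1.2771,  0.4778,  0.0224,  1.5564, -0.0115,  1.1093, -0.0831]), 'qvel': array([-0.0002, -0.0001,  0.001 , -0.0003, -0.0008, -0.0001,  0.0007]), 'tau': array([ -0.    , -59.6448,   1.6081, -28.1185,   0.0125,   0.0096,
         0.    ]), 'tcp_pos': array([0.2638, 0.6208, 0.303 ]), 'orientation': array([-0.6268, -3.0782,  0.0027]), 'contact_force': array([ 0.1636, -0.0886, -1.0728]), 'moment': array([0.0222, 0.0059, 0.0191]), 'gripper_force': 0.0, 'grip_width': 0.08551314312328592}
top {'camera_matrix': array([[362.7099,   0.    , 251.3959],
       [  0.    , 362.7099, 189.0194],
       [  0.    ,   0.    ,   1.    ]]), 'R': array([[ 0.0888, -0.996 ,  0.0053],
       [-0.9747, -0.088 , -0.2054],
       [ 0.2051,  0.0131, -0.9787]]), 't': array([-0.0931,  0.5994,  0.8042])}
side {'camera_matrix': array([[398.8863,   0.    , 265.0584],
       [  0.    , 398.8863, 189.3239],
       [  0.    ,   0.    ,   1.    ]]), 'R': array([[ 0.8703, -0.4924, -0.013 ],
       [-0.2837, -0.4795, -0.8304],
       [ 0.4027,  0.7263, -0.557 ]]), 't': array([-0.5152,  0.1863,  0.7076])}
```

View pics/top0.png

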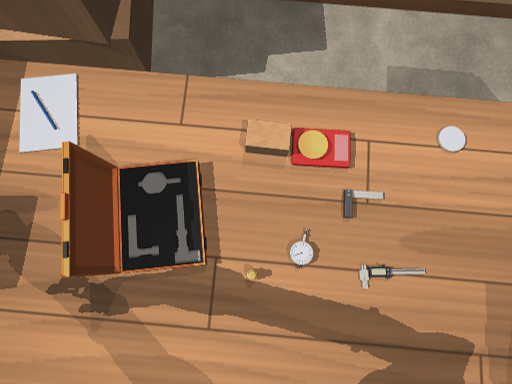

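View pics/side0.png

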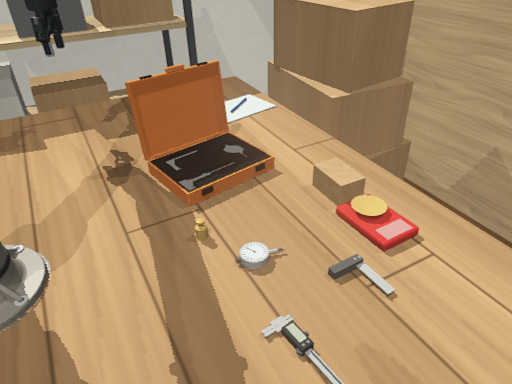

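The top view shows the case at left with its hinge on image-left (+y). The cutouts are the indicator at (153,182), the square at (140,240) and the caliper at (182,230). The tools are the square stock at (348,203), the indicator at (301,253) and the caliper slider at (380,272). Next I'll get coarse world positions.

```bash
cat > h.py <<'E'
from bench import r, camrig, status, workorder
import cv2,numpy as np
from scipy.spatial.transform import Rotation as Ro
np.set_printoptions(precision=4,suppress=True)
def pt(ci,uv,z):
    "pixel(s) -> world on plane z"
    K,R,t=[np.array(ci[k]) for k in("camera_matrix","R","t")]
    uv=np.atleast_2d(uv).astype(float)
    d=(R.T@np.linalg.inv(K)@np.c_[uv,np.ones(len(uv))].T).T
    c=-R.T@t
    return c+d*((z-c[2])/d[:,2])[:,None]
def go(p,yaw=None,lbl=""):
    "shift in tool axes to TCP target p (tool down), tool y axis at world angle yaw (mod pi)"
    o=status.get_obs();R=Ro.from_rotvec(o["orientation"]).as_matrix()
    w=np.zeros(3)
    if yaw is not None:
        best=None
        for a in(yaw,yaw+np.pi):
            y=np.array([np.cos(a),np.sin(a),0]);z=np.array([0,0,-1.]);x=np.cross(y,z)
            v=Ro.from_matrix(R.T@np.c_[x,y,z]).as_rotvec()
            print(lbl,"alt rot",v)
    print(lbl,"tcp",o["tcp_pos"],"shift",R.T@(np.array(p)-o["tcp_pos"]),"ori",R[:,1],R[:,2],"j7",o["joints"][6],"t",o["clock"],"F",o["contact_force"])
def grab(n,f):
    ci=camrig.camera_info(n);p,d=camrig.grab_frame(n)
    cv2.imwrite(f"pics/{f}.png",p);np.savez(f"{f}.npz",p=p,d=d,**ci);return ci,p,d
E
python3 - <<'E'
from h import *
ci=camrig.camera_info("top")
for n,uv,z in[("cal",(378,272),.016),("caltip",(424,271),.008),("ind",(301,253),.02),("indstem",(307,232),.01),("sq",(348,203),.018),("sqtip",(383,195),.01),("wt",(250,275),.02),
 ("case TL",(120,170),.036),("TR",(198,163),.036),("BR",(204,264),.036),("BL",(121,271),.036),("indcut",(153,182),.026)]: print(n,pt(ci,uv,z)[0])
print(-ci["R"].T@ci["t"])
w=camrig.camera_info("wrist");print(w["camera_matrix"],w["R"],-w["R"].T@w["t"])
c,d=[np.load("top0.npz")[k] for k in"pd"]
K=ci["camera_matrix"];v,u=np.mgrid[0:384,0:512]
P=np.stack([(u-K[0,2])/K[0,0]*d,(v-K[1,2])/K[1,1]*d,d],-1)
W=(P-ci["t"])@ci["R"]
print("lid top region",W[140:280:20,66],W[220,70:120:8])
go([.6,-.3,.3],0)
E
```

```text
cal [ 0.439  -0.3605  0.016 ]
caltip [ 0.4515 -0.475   0.008 ]
ind [ 0.4674 -0.1723  0.02  ]
indstem [ 0.5203 -0.1854  0.01  ]
sq [ 0.6008 -0.2821  0.018 ]
sqtip [ 0.6309 -0.372   0.01  ]
wt [ 0.4048 -0.054   0.02  ]
case TL [0.6296 0.2909 0.036 ]
TR [0.6651 0.1    0.036 ]
BR [0.4207 0.0565 0.036 ]
BL [0.3874 0.2486 0.036 ]
indcut [0.6087 0.2078 0.026 ]
[ 0.4276 -0.0505  0.9107]
[[284.9174   0.     259.9812]
 [  0.     284.9174 192.5344]
 [  0.       0.       1.    ]] [[ 0.3907  0.9205 -0.0023]
 [ 0.8836 -0.3744  0.2812]
 [ 0.258  -0.1119 -0.9596]] [0.198  0.6491 0.3739]
lid top region [[0.7046 0.4572 0.0042]
 [0.5932 0.3182 0.2384]
 [0.555  0.3126 0.2346]
 [0.5159 0.3019 0.2408]
 [0.4794 0.2983 0.2336]
 [0.4428 0.2912 0.2335]
 [0.4071 0.2832 0.2355]] [[0.4804 0.293  0.2295]
 [0.4853 0.2997 0.1846]
 [0.4889 0.2963 0.1574]
 [0.4932 0.2942 0.1245]
 [0.4978 0.2917 0.089 ]
 [0.5025 0.2876 0.0535]
 [0.5053 0.2736 0.0407]]
 alt rot [-0.0014  0.0011  1.169 ]
 alt rot [-0.0012 -0.0015 -1.9726]
 tcp [0.2638 0.6208 0.303 ] shift [-0.6695 -0.716   0.0043] ori [ 0.3911  0.9204 -0.0017] [-0.0005 -0.0016 -1.    ] j7 -0.08309454169014345 t 0.1 F [0.2764 0.0862 0.252 ]
```

```bash
python3 drive.py '{"dx":[-0.03, -0.07, -0.11, -0.15, -0.19], "dy":[-0.02, -0.05, -0.08, -0.11, -0.14], "dz":[-0.035, -0.06, -0.08, -0.09, -0.09], "rx":[0, 0, 0, 0, 0], "ry":[0, 0, 0, 0, 0], "rz":[0, 0, 0, 0, 0]}'; python3 drive.py '{"dx":[-0.04, -0.08, -0.12, -0.16, -0.2], "dy":[-0.03, -0.06, -0.09, -0.12, -0.15], "dz":[0, 0, 0, 0, 0], "rx":[0, 0, 0, 0, 0], "ry":[0, 0, 0, 0, 0], "rz":[0.15, 0.3, 0.45, 0.6, 0.75]}'
python3 drive.py '{"dx":[0, 0, 0], "dy":[0, 0, 0], "dz":[0.05, 0.09, 0.09], "rx":[0, 0, 0], "ry":[0, 0, 0], "rz":[0.15, 0.25, 0.25]}'
python3 - <<'E'
from h import *
go([.53,.17,.30],np.radians(10))
ci,p,d=grab("wrist","w1")
E
```

```text
clock: 0.6
tcp_pos: [0.3797, 0.426, 0.395]
orientation: [0.626, 3.078, 0.004]
contact_force: [0.8, 0.3, 0.4]
grip_width: 0.0852
gripper_force: 0.0
clock: 1.1
tcp_pos: [0.5046, 0.209, 0.3934]
orientation: [-1.719, -2.629, 0.0]
contact_force: [0.9, 0.1, -0.8]
grip_width: 0.0849
gripper_force: 0.0
clock: 1.4
tcp_pos: [0.5013, 0.2095, 0.2985]
orientation: [-2.025, -2.397, 0.016]
contact_force: [-1.1, 0.5, -0.1]
grip_width: 0.0855
gripper_force: 0.0
 alt rot [-0.0098  0.004  -0.0069]
 alt rot [0.0063 0.0154 3.1347]
 tcp [0.5013 0.2095 0.2985] shift [-0.0437  0.0217 -0.0016] ori [ 0.9859  0.1669 -0.0098] [-0.009  -0.0056 -0.9999] j7 -0.2319441339425708 t 1.4 F [-1.1031  0.5263 -0.1358]
```

View pics/w1.png

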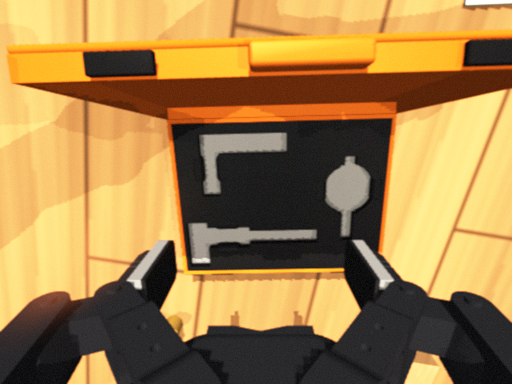

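The wrist view shows all three cutouts: the square's L at (205-285,135-190), the caliper at (190-315,225-262) and the indicator at (348,190). Next I'll measure them precisely.

```bash
python3 - <<'E'
from h import *
f=np.load("w1.npz");p=f["p"];ci={k:f[k] for k in("camera_matrix","R","t")}
C=-ci["R"].T@ci["t"];print("cam",C)
g=cv2.cvtColor(p,cv2.COLOR_BGR2HSV)
m=((g[...,1]<60)&(g[...,2]>75)).astype(np.uint8)
roi=np.zeros_like(m);roi[125:268,176:388]=1;m*=roi
n,l,s,c=cv2.connectedComponentsWithStats(m)
print("vals",p[160,300],p[185,345],p[235,320],p[234,280])
# subpixel: upsample grey, threshold midway
G=cv2.resize(cv2.cvtColor(p,cv2.COLOR_BGR2GRAY),None,fx=8,fy=8,interpolation=cv2.INTER_CUBIC)
thr=(int(G[160*8,300*8])+int(G[185*8,345*8]))/2;print("thr",thr)
B=((G>thr)).astype(np.uint8)*cv2.resize(roi,None,fx=8,fy=8,interpolation=cv2.INTER_NEAREST)
cs=[k[:,0] for k in cv2.findContours(B,cv2.RETR_EXTERNAL,cv2.CHAIN_APPROX_NONE)[0] if cv2.contourArea(k)>64*400]
rows=[]
for k in cs:
    uv=(k+.5)/8-.5
    W=pt(ci,uv,.026)[:,:2];W2=pt(ci,uv,.036)[:,:2]
    print(k.mean(0)/8, cv2.boundingRect(k.astype(np.int32)))
    rows.append((W,W2))
# yaw by maximising axis-aligned edge concentration: use local tangent histogram
def yaw(W):
    t=W[20:]-W[:-20];a=np.degrees(np.arctan2(t[:,1],t[:,0]))%90
    h=a[(a>0)&(a<22)];return np.median(h),len(h)
for W,_ in rows: print("yaw",yaw(W))
np.save("cut.npy",np.array(rows,dtype=object),allow_pickle=True)
# foam outline yaw: dark/orange border
for z in(.036,):
    o=((g[...,0]<18)&(g[...,1]>150)).astype(np.uint8)
    top=[];
    for u in range(185,385,4):
        col=p[100:135,u].astype(int);v=100+np.argmax(np.abs(np.diff(col[:,2])));top.append((u,v+.5))
    q=pt(ci,np.array(top),z)[:,:2];vx,vy,x0,y0=cv2.fitLine(q.astype(np.float32),cv2.DIST_HUBER,0,.01,.01).ravel();print("hinge edge",np.degrees(np.arctan2(vy,vx)),x0,y0)
    bot=[]
    for u in range(195,345,4):
        col=g[262:280,u,1].astype(int);v=262+np.argmax(np.abs(np.diff(p[262:280,u,2].astype(int))));bot.append((u,v+.5))
    q=pt(ci,np.array(bot),z)[:,:2];vx,vy,x0,y0=cv2.fitLine(q.astype(np.float32),cv2.DIST_HUBER,0,.01,.01).ravel();print("front edge",np.degrees(np.arctan2(vy,vx)),x0,y0)
big=cv2.resize(p[120:275,165:400],None,fx=3.4,fy=3.4,interpolation=cv2.INTER_CUBIC);cv2.imwrite("pics/w1c.png",big)
E
```

```text
cam [0.4898 0.2804 0.3691]
vals [34 32 35] [151 164 169] [20 24 24] [144 158 162]
thr 94.5
[244.4803 237.8218] (1513, 1784, 1019, 324)
[179.0138 219.5405] (1408, 1327, 95, 817)
[385.5119 211.4195] (3025, 1276, 79, 827)
[347.3776 195.0748] (2606, 1250, 354, 638)
[234.6897 153.3119] (1605, 1061, 688, 488)
yaw (np.float64(9.963560488707586), 2028)
yaw (np.float64(7.731564391741131), 1675)
yaw (np.float64(16.87331218972281), 1545)
yaw (np.float64(11.626566247534143), 759)
yaw (np.float64(11.11631186895805), 1846)
hinge edge 11.156689 0.5144121 0.2701357
front edge 11.025785 0.5041723 0.0750055
```

View pics/w1c.png

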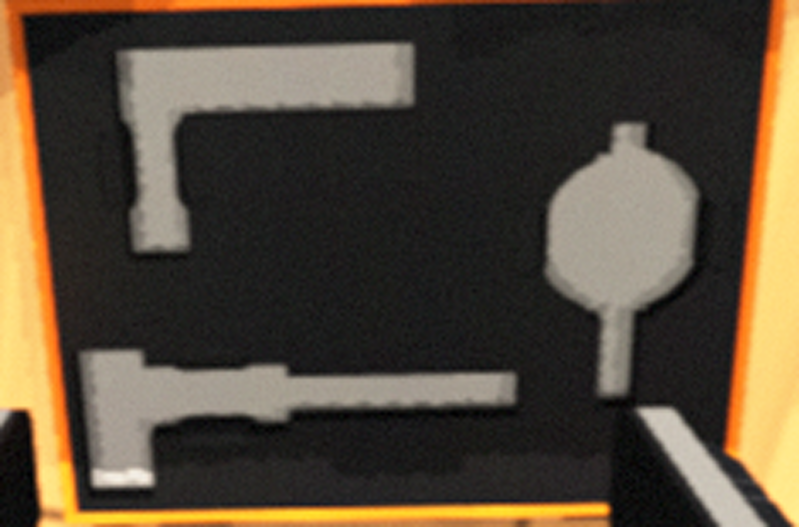

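```bash
python3 - <<'E'
from h import *
rows=np.load("cut.npy",allow_pickle=True)
a=np.radians(11.09);A=np.array([[np.cos(a),np.sin(a)],[-np.sin(a),np.cos(a)]])
for i,n in((0,"cal"),(3,"ind"),(4,"sq")):
    W=rows[i][1].astype(float)@A.T*1000
    ap=cv2.approxPolyDP(W[:,None].astype(np.float32),1.2,True)[:,0]
    print(n,"extent",W.min(0),W.max(0));print(np.round(ap,1).tolist())
    if n=="ind":
        c=np.array([(W[:,0].min()+W[:,0].max())/2,0]);
        # circle fit on body points away from stem/cap/ridges
        q=W
        for _ in range(6):
            s=np.linalg.lstsq(np.c_[2*q,np.ones(len(q))],(q**2).sum(1),rcond=None)[0];R=np.sqrt(s[2]+s[0]**2+s[1]**2)
            e=np.hypot(*(W-s[:2]).T)-R;q=W[np.abs(e)<(4 if _<2 else 2)]
        print("circle",s[:2],R,len(q),len(W))
E
```

```text
cal extent [435.9492 -13.266 ] [598.4729  44.1062]
[[436.0, -10.800000190734863], [438.1000061035156, -13.100000381469727], [459.79998779296875, -12.600000381469727], [460.79998779296875, 11.5], [463.0, 13.699999809265137], [473.5, 16.5], [495.70001220703125, 17.299999237060547], [511.79998779296875, 14.699999809265137], [513.7000122070312, 18.399999618530273], [517.2999877929688, 19.700000762939453], [597.0999755859375, 19.799999237060547], [598.4000244140625, 30.200000762939453], [596.9000244140625, 31.600000381469727], [515.2000122070312, 31.899999618530273], [510.29998779296875, 36.900001525878906], [475.3999938964844, 35.0], [460.8999938964844, 37.20000076293945], [459.6000061035156, 42.900001525878906], [457.6000061035156, 43.900001525878906], [438.20001220703125, 43.20000076293945], [437.79998779296875, -2.200000047683716]]
ind extent [608.4304  22.5068] [660.2141 124.4215]
[[633.2000122070312, 124.4000015258789], [629.5999755859375, 122.69999694824219], [628.9000244140625, 114.4000015258789], [617.5, 107.80000305175781], [610.0999755859375, 99.19999694824219], [608.5999755859
[... 512 characters left out ...]

sq extent [460.4453  82.4617] [560.4712 153.6192]
[[560.2000122070312, 152.3000030517578], [499.5, 153.60000610351562], [461.70001220703125, 152.3000030517578], [462.70001220703125, 148.8000030517578], [460.3999938964844, 137.8000030517578], [460.8999938964844, 130.8000030517578], [463.8999938964844, 124.30000305175781], [464.29998779296875, 105.0999984741211], [460.70001220703125, 96.5999984741211], [461.0, 83.4000015258789], [477.3999938964844, 82.69999694824219], [479.8999938964844, 84.9000015258789], [479.8999938964844, 96.0], [476.79998779296875, 103.5999984741211], [476.79998779296875, 121.9000015258789], [480.8999938964844, 131.3000030517578], [559.2000122070312, 132.89999389648438]]
```

The cutouts are clear: far-side edges are seen at floor level and near-side edges at the rim. Corrected origins in case-aligned coordinates are square (469.3,116.3), caliper (485,23) and indicator (636.4,83.4), with yaw 11.1°. Next I'll look at the indicator.

```bash
python3 drive.py '{"dx":[-0.047, -0.095, -0.143, -0.19, -0.235], "dy":[-0.012, -0.025, -0.037, -0.05, -0.06], "dz":[0, 0, 0.01, 0.015, 0.02], "rx":[0, 0, 0, 0, 0], "ry":[0, 0, 0, 0, 0], "rz":[-0.15, -0.3, -0.45, -0.6, -0.75]}'
python3 - <<'E'
from h import *
go([.4674,-.1723,.2],np.radians(76))
E
```

```text
clock: 1.95
tcp_pos: [0.4866, -0.0187, 0.2875]
orientation: [1.071, 2.95, 0.004]
contact_force: [0.6, 0.4, -0.5]
grip_width: 0.0854
gripper_force: 0.0
 alt rot [ 0.0027  0.0032 -0.4522]
 alt rot [ 0.0044 -0.0036  2.6894]
 tcp [ 0.4866 -0.0187  0.2875] shift [-0.0836 -0.1304  0.0873] ori [0.6416 0.7671 0.0033] [ 0.004   0.0009 -1.    ] j7 0.8749737589517524 t 1.95 F [ 0.6401  0.4101 -0.4708]
```

```bash
python3 drive.py '{"dx":[-0.025, -0.05, -0.07, -0.084, -0.084], "dy":[-0.04, -0.08, -0.11, -0.13, -0.13], "dz":[0.02, 0.045, 0.07, 0.088, 0.088], "rx":[0, 0, 0, 0, 0], "ry":[0, 0, 0, 0, 0], "rz":[-0.12, -0.24, -0.36, -0.45, -0.45]}'
python3 - <<'E'
from h import *
go([.4674,-.1723,.2],np.radians(76))
ci,p,d=grab("wrist","w2")
E
```

```text
clock: 2.45
tcp_pos: [0.4645, -0.1753, 0.197]
orientation: [-0.402, -3.115, 0.003]
contact_force: [-1.0, 0.4, 0.6]
grip_width: 0.0854
gripper_force: 0.0
 alt rot [-0.0018 -0.0005 -0.0123]
 alt rot [-0.0008  0.0029  3.1292]
 tcp [ 0.4645 -0.1753  0.197 ] shift [-0.0021  0.0036 -0.003 ] ori [ 0.2539  0.9672 -0.0018] [-0.0009 -0.0017 -1.    ] j7 1.7173297388865723 t 2.45 F [-0.9562  0.4112  0.5964]
```

View pics/w2.png

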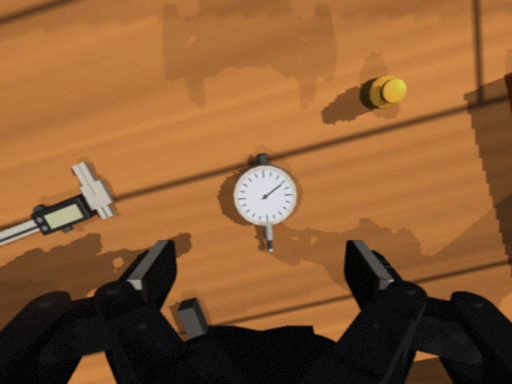

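The wrist view shows the indicator dial at (265,194), its stem tip at (270,250) and its cap at (263,158).

```bash
python3 - <<'E'
from h import *
f=np.load("w2.npz");p=f["p"];ci={k:f[k] for k in("camera_matrix","R","t")}
g=cv2.cvtColor(p,cv2.COLOR_BGR2HSV)
m=((g[...,1]<70)&(g[...,2]>130)).astype(np.uint8);m[:,:200]=0;m[:,330:]=0;m[:150]=0;m[260:]=0
k=max(cv2.findContours(m,cv2.RETR_EXTERNAL,cv2.CHAIN_APPROX_NONE)[0],key=cv2.contourArea)
(cx,cy),R=cv2.minEnclosingCircle(k);print(cx,cy,R)
W=pt(ci,k[:,0],.02)[:,:2]
b=W[k[:,0,1]<215]
s=np.linalg.lstsq(np.c_[2*b,np.ones(len(b))],(b**2).sum(1),rcond=None)[0];print("centre",s[:2],"R",np.sqrt(s[2]+s[0]**2+s[1]**2))
# stem/plunger points below body, per row mid of non-wood (low saturation)
n=((g[...,1]<110)).astype(np.uint8)
pts=[]
for v in list(range(230,249)):
    u=np.flatnonzero(n[v,258:280])+258
    if len(u)>2: pts.append((u.mean(),v,len(u)))
print(np.array(pts).round(1).tolist())
q=pt(ci,np.array(pts)[:,:2],.009)[:,:2]
vx,vy,x0,y0=cv2.fitLine(q.astype(np.float32),cv2.DIST_HUBER,0,.01,.01).ravel();print("stem line ang",np.degrees(np.arctan2(vy,vx)))
d=q.mean(0)-s[:2];print("ang centre->stem",np.degrees(np.arctan2(d[1],d[0])))
u=np.array([(263,156)]);d=s[:2]-pt(ci,u,.009)[0,:2];print("cap->c",np.degrees(np.arctan2(d[1],d[0])),np.hypot(*d))
go([*s[:2],.15],np.radians(76))
E
```

```text
265.5 202.32191467285156 37.0882568359375
centre [ 0.4695 -0.1725] R 0.028105604800819455
[[268.0, 230.0, 9.0], [268.0, 231.0, 9.0], [268.0, 232.0, 9.0], [268.5, 233.0, 8.0], [268.5, 234.0, 8.0], [268.5, 235.0, 8.0], [268.5, 236.0, 8.0], [268.5, 237.0, 8.0], [268.5, 238.0, 8.0], [269.0, 239.0, 7.0], [269.0, 240.0, 5.0], [269.0, 241.0, 3.0], [269.5, 242.0, 4.0], [269.5, 243.0, 4.0], [269.5, 244.0, 4.0], [269.5, 245.0, 4.0], [269.5, 246.0, 4.0], [269.5, 247.0, 4.0], [270.0, 248.0, 5.0]]
stem line ang -8.899435
ang centre->stem -9.343899493882946
cap->c -12.036033091832135 0.03478192873445617
 alt rot [-0.0004  0.0007 -0.0134]
 alt rot [0.0011 0.0007 3.1282]
 tcp [ 0.4657 -0.173   0.1979] shift [-0.0035  0.0015  0.0479] ori [ 0.2549  0.967  -0.0004] [ 0.0006 -0.0006 -1.    ] j7 1.7117059045199465 t 2.5 F [ 1.1754 -0.8706 -0.2243]
```

```bash
python3 drive.py '{"dx":[-0.0035, -0.0035, -0.0035, -0.0035, -0.0035], "dy":[0.0015, 0.0015, 0.0015, 0.0015, 0.0015], "dz":[0.04, 0.08, 0.11, 0.1184, 0.1184], "rx":[0, 0, 0, 0, 0], "ry":[0, 0, 0, 0, 0], "rz":[-0.088, -0.088, -0.088, -0.088, -0.088]}'
python3 drive.py '{"dx":[0, 0, 0, 0, 0], "dy":[0, 0, 0, 0, 0], "dz":[0, 0, 0, 0, 0], "rx":[0, 0, 0, 0, 0], "ry":[0, 0, 0, 0, 0], "rz":[0, 0, 0, 0, 0]}' 0.04 50
python3 - <<'E'
from h import *
go([.4695,-.1725,.0795],np.radians(80.3))
E
```

```text
clock: 3.0
tcp_pos: [0.4703, -0.1691, 0.0791]
orientation: [0.26, 3.13, 0.001]
contact_force: [-0.1, -0.5, 0.6]
grip_width: 0.0854
gripper_force: 0.0
clock: 3.5
tcp_pos: [0.4705, -0.1703, 0.0808]
orientation: [0.263, 3.127, 0.0]
contact_force: [-1.8, 1.0, 12.0]
grip_width: 0.0547
gripper_force: 50.2
 alt rot [0.0004 0.0037 0.0015]
 alt rot [-0.0059  0.0006 -3.1401]
 tcp [ 0.4705 -0.1703  0.0808] shift [ 0.0007 -0.0023  0.0013] ori [0.167  0.986  0.0004] [ 0.0038 -0.0002 -1.    ] j7 1.8817405059115921 t 3.5 F [-1.7517  0.9508 12.0126]
```

```bash
python3 drive.py '{"dx":[0, 0, 0, 0], "dy":[0, 0, 0, 0], "dz":[-0.04, -0.08, -0.12, -0.12], "rx":[0, 0, 0, 0], "ry":[0, 0, 0, 0], "rz":[0, 0, 0, 0]}'
cat >> h.py <<'E'
A=lambda a:np.array([[np.cos(a),np.sin(a)],[-np.sin(a),np.cos(a)]])
CY=np.radians(11.09)
CUT={k:np.array(v)/1000@A(CY) for k,v in dict(sq=(469.3,116.3),cal=(485,23),ind=(636.4,83.4)).items()}
def tool(): o=status.get_obs();return o["tcp_pos"],Ro.from_rotvec(o["orientation"]).as_matrix()
E
python3 - <<'E'
from h import *
print(CUT)
p0,R0=tool();ci,p,d=grab("wrist","w3")
g=cv2.cvtColor(p,cv2.COLOR_BGR2HSV)
zt=p0[2]-.0795+.02
m=((g[...,1]<70)&(g[...,2]>130)).astype(np.uint8);m[:,:190]=0;m[:,340:]=0;m[:130]=0
k=max(cv2.findContours(m,cv2.RETR_EXTERNAL,cv2.CHAIN_APPROX_NONE)[0],key=cv2.contourArea)
print(cv2.boundingRect(k))
(cx,cy),rr=cv2.minEnclosingCircle(k)
W=pt(ci,k[:,0],zt)
L=(W-p0)@R0;print("extent tool frame",L.min(0),L.max(0))
b=L[L[:,0]>np.median(L[:,0])-.005,:2]
s=np.linalg.lstsq(np.c_[2*b,np.ones(len(b))],(b**2).sum(1),rcond=None)[0];print("centre tool",s[:2],np.sqrt(s[2]+s[0]**2+s[1]**2))
go([*CUT["ind"],.25],CY)
E
```

```text
clock: 3.9
tcp_pos: [0.4719, -0.1711, 0.2043]
orientation: [0.263, 3.12, -0.001]
contact_force: [1.9, 0.3, -1.3]
grip_width: 0.055
gripper_force: 54.8
{'sq': array([0.4382, 0.2044]), 'cal': array([0.4715, 0.1159]), 'ind': array([0.6085, 0.2043])}
(206, 200, 109, 95)
extent tool frame [-0.0231 -0.027   0.0592] [0.0298 0.0271 0.0598]
centre tool [0.0032 0.0002] 0.02676953520980908
 alt rot [0.0048 0.0059 1.2095]
 alt rot [-0.0066  0.0053 -1.9321]
 tcp [ 0.4708 -0.1704  0.2019] shift [-0.0735  0.3925 -0.0474] ori [0.167  0.986  0.0005] [ 0.0072 -0.0007 -1.    ] j7 1.7915809595085126 t 3.95 F [-0.1182 -0.3702 -1.7037]
```

View pics/w3.png

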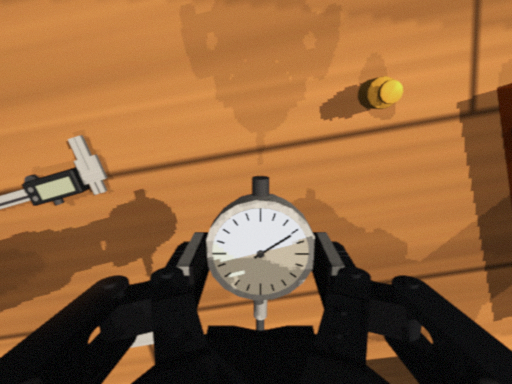

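The indicator is held with its stem straight (image-vertical) and the hub at (261,254). The body's side wall biases the circle fit, so I'll use the hub instead.

```bash
python3 - <<'E'
from h import *
f=np.load("w3.npz");ci={k:f[k] for k in("camera_matrix","R","t")};p=f["p"]
p0,R0=tool()
for z in(.0195,.0235): print(((pt(ci,[(261,254),(261,177),(260,328)],p0[2]-.0795+z)-p0)@R0)[:,:2])
f=np.load("w2.npz");ci2={k:f[k] for k in("camera_matrix","R","t")};print(pt(ci2,(264.8,196),.02))
E
```

```text
[[-0.0023  0.0001]
 [ 0.0389  0.0001]
 [-0.0494 -0.0004]]
[[-0.0001  0.0001]
 [ 0.0399  0.0001]
 [-0.0458 -0.0004]]
[[ 0.4695 -0.1724  0.02  ]]
```

```bash
python3 drive.py '{"dx":[-0.009, -0.018, -0.027, -0.036, -0.045], "dy":[0.048, 0.096, 0.144, 0.192, 0.24], "dz":[-0.02, -0.03, -0.04, -0.048, -0.048], "rx":[0, 0, 0, 0, 0], "ry":[0, 0, 0, 0, 0], "rz":[0.15, 0.3, 0.45, 0.6, 0.75]}'
python3 - <<'E'
from h import *
go([*CUT["ind"],.20],CY)
E
```

```text
clock: 4.45
tcp_pos: [0.5482, 0.0456, 0.2461]
orientation: [1.336, 2.843, 0.0]
contact_force: [1.2, -0.3, -2.2]
grip_width: 0.0546
gripper_force: 54.7
 alt rot [ 0.0002 -0.0001  0.4985]
 alt rot [ 0.0001  0.0003 -2.6431]
 tcp [0.5482 0.0456 0.2461] shift [0.0837 0.1476 0.0461] ori [0.7699 0.6381 0.0002] [ 0.0002  0.0001 -1.    ] j7 0.6872412193846904 t 4.45 F [ 1.1687 -0.3231 -2.247 ]
```

```bash
python3 drive.py '{"dx":[0.02, 0.045, 0.065, 0.0837, 0.0837], "dy":[0.04, 0.08, 0.115, 0.1476, 0.1476], "dz":[0.01, 0.02, 0.035, 0.046, 0.046], "rx":[0, 0, 0, 0, 0], "ry":[0, 0, 0, 0, 0], "rz":[0.13, 0.26, 0.38, 0.4985, 0.4985]}'
python3 - <<'E'
from h import *
go([*CUT["ind"],.20],CY)
ci,p,d=grab("wrist","w4")
cv2.imwrite("pics/w4c.png",cv2.resize(p[60:384,140:400],None,fx=1.8,fy=1.8))
E
```

```text
clock: 4.95
tcp_pos: [0.606, 0.2109, 0.1963]
orientation: [-1.978, -2.436, 0.002]
contact_force: [-0.8, 0.6, -1.8]
grip_width: 0.0546
gripper_force: 54.6
 alt rot [-0.0034 -0.0019  0.0132]
 alt rot [ 0.0029 -0.0054 -3.1284]
 tcp [0.606  0.2109 0.1963] shift [-0.007   0.0011 -0.0037] ori [ 0.9787  0.2053 -0.0034] [-0.0037  0.0011 -1.    ] j7 0.07063913371305987 t 4.95 F [-0.8163  0.5891 -1.7527]
```

View pics/w4c.png

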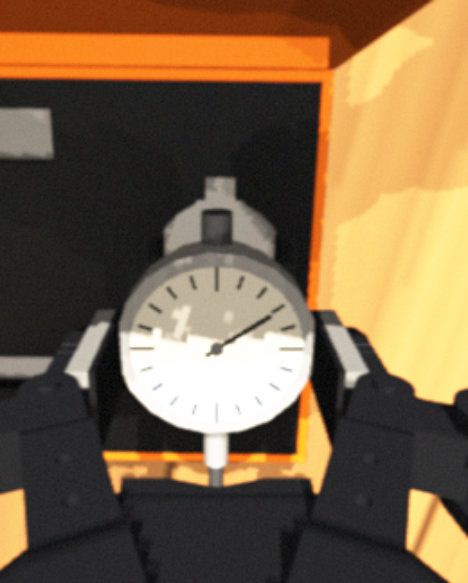

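```bash
python3 drive.py '{"dx":[-0.007, -0.007], "dy":[0.001, 0.001], "dz":[0, 0], "rx":[0, 0], "ry":[0, 0], "rz":[0, 0]}'
python3 - <<'E'
from h import *
f=np.load("w4.npz");ci={k:f[k] for k in("camera_matrix","R","t")}
q=lambda u,v:(140+u/1.8-.5+.28,60+v/1.8-.5+.28)
P=[q(205,188),q(236,188),q(220,177),q(163,245),q(277,245)]
print("cam",A(CY)@(-ci["R"].T@ci["t"])[:2]*1000)
print(pt(ci,P,.036)[:,:2]@A(CY).T*1000);print(pt(ci,P,.026)[:,:2]@A(CY).T*1000)
p0,R0=tool();print("tcp case",A(CY)@p0[:2]*1000,p0[2])
go([*CUT["ind"],.20],CY)
E
```

```text
clock: 5.2
tcp_pos: [0.6099, 0.193, 0.2]
orientation: [1.992, 2.428, -0.002]
contact_force: [0.6, -0.5, -1.2]
grip_width: 0.0542
gripper_force: 54.6
cam [634.3481 161.77  ]
[[628.9054 118.5268]
 [643.058  118.7281]
 [635.6758 123.6771]
 [609.2972  91.0325]
 [663.0333  91.8196]]
[[628.6701 116.6575]
 [643.4345 116.8674]
 [635.7332 122.0304]
 [608.2143  87.9747]
 [664.2733  88.7958]]
tcp case [635.6453  72.1134] 0.19998486606421562
 alt rot [-0.0002  0.0016  0.0034]
 alt rot [-0.0025 -0.0004 -3.1382]
 tcp [0.6099 0.193  0.2   ] shift [ 0.0113  0.0008 -0.    ] ori [ 0.9807  0.1957 -0.0003] [ 0.0001 -0.0016 -1.    ] j7 0.08631432905788267 t 5.2 F [ 0.6075 -0.5392 -1.2188]
```

```bash
python3 drive.py '{"dx":[0, 0], "dy":[0, 0], "dz":[0, 0], "rx":[0, 0], "ry":[0, 0], "rz":[0, 0]}'
python3 - <<'E'
from h import *
t=np.array([636.2,84.0])/1000@A(CY)
go([*t,.126],CY)
E
```

```text
clock: 5.4
tcp_pos: [0.6098, 0.1954, 0.2003]
orientation: [-1.99, -2.431, -0.001]
contact_force: [0.6, -0.6, -1.6]
grip_width: 0.054
gripper_force: 54.6
 alt rot [ 0.0005 -0.0004  0.0052]
 alt rot [ 0.0006  0.0008 -3.1364]
 tcp [0.6098 0.1954 0.2003] shift [0.0095 0.0003 0.0743] ori [0.9803 0.1974 0.0005] [ 0.0004  0.0005 -1.    ] j7 0.08525296022541405 t 5.4 F [ 0.61   -0.5872 -1.6112]
```

```bash
python3 drive.py '{"dx":[0.0095, 0.0095, 0.0095, 0.0095, 0.0095], "dy":[0, 0, 0, 0, 0], "dz":[0.03, 0.06, 0.076, 0.076, 0.076], "rx":[0, 0, 0, 0, 0], "ry":[0, 0, 0, 0, 0], "rz":[0.005, 0.005, 0.005, 0.005, 0.005]}'
python3 - <<'E'
from h import *
t=np.array([636.2,84.0])/1000@A(CY)
go([*t,.11],CY)
ci,p,d=grab("wrist","w5")
cv2.imwrite("pics/w5c.png",cv2.resize(p[100:340,160:380],None,fx=2.2,fy=2.2))
E
```

```text
clock: 5.9
tcp_pos: [0.6084, 0.2053, 0.1246]
orientation: [1.995, 2.426, 0.001]
contact_force: [0.2, 0.5, -0.2]
grip_width: 0.0546
gripper_force: 54.7
 alt rot [0.0008 0.0002 0.0009]
 alt rot [-0.0003  0.0012 -3.1407]
 tcp [0.6084 0.2053 0.1246] shift [-0.0005 -0.0003  0.0146] ori [0.9812 0.1932 0.0008] [ 0.0008 -0.     -1.    ] j7 0.11050927338512075 t 5.9 F [ 0.1673  0.5093 -0.2164]
```

View pics/w5c.png

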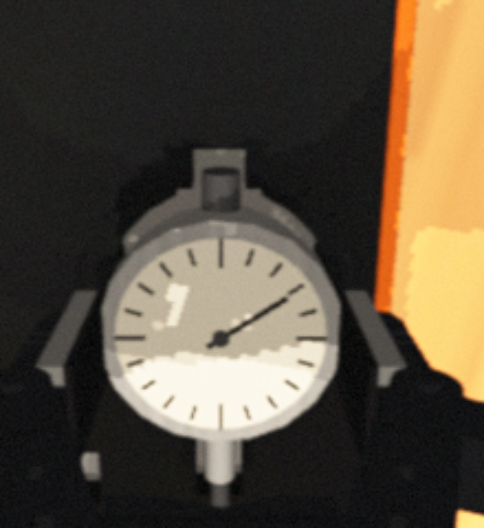

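The indicator is centred over its cutout in x: cap at crop u 201-240, slot at 193-246. Next I'll check y numerically, then lay it in.

```bash
python3 - <<'E'
from h import *
f=np.load("w5.npz");ci={k:f[k] for k in("camera_matrix","R","t")}
q=lambda u,v:(160+u/2.2,100+v/2.2)
print("cap end",pt(ci,q(220,167),.0576)[:,:2]@A(CY).T*1000,"slot end",pt(ci,q(220,150),.036)[:,:2]@A(CY).T*1000,"hub",pt(ci,q(220,339),.064)[:,:2]@A(CY).T*1000)
E
python3 drive.py '{"dx":[0, 0, 0, 0, 0], "dy":[0, 0, 0, 0, 0], "dz":[0.004, 0.008, 0.011, 0.0125, 0.0125], "rx":[0, 0, 0, 0, 0], "ry":[0, 0, 0, 0, 0], "rz":[0, 0, 0, 0, 0]}'
```

```text
cap end [[636.3603 124.2093]] slot end [[636.3749 123.7203]] hub [[636.4104  84.5538]]
clock: 6.45
tcp_pos: [0.6081, 0.2049, 0.1119]
orientation: [1.995, 2.426, 0.0]
contact_force: [-1.5, -2.1, 3.4]
grip_width: 0.0542
gripper_force: 55.0
```

```bash
python3 drive.py '{"dx":[0, 0, 0], "dy":[0, 0, 0], "dz":[0.002, 0.003, 0.003], "rx":[0, 0, 0], "ry":[0, 0, 0], "rz":[0, 0, 0]}'; python3 drive.py '{"dx":[0, 0, 0], "dy":[0, 0, 0], "dz":[0.001, 0.002, 0.002], "rx":[0, 0, 0], "ry":[0, 0, 0], "rz":[0, 0, 0]}'
```

```text
clock: 6.75
tcp_pos: [0.6079, 0.2055, 0.108]
orientation: [1.994, 2.427, -0.0]
contact_force: [2.3, -2.3, -2.8]
grip_width: 0.0545
gripper_force: 54.5
clock: 7.05
tcp_pos: [0.608, 0.2054, 0.107]
orientation: [1.995, 2.427, 0.0]
contact_force: [-1.8, -4.0, 6.8]
grip_width: 0.0543
gripper_force: 55.4
```

```bash
python3 drive.py '{"dx":[0, 0, 0], "dy":[0, 0, 0], "dz":[0, 0, -0.003], "rx":[0, 0, 0], "ry":[0, 0, 0], "rz":[0, 0, 0]}' 0.075; python3 drive.py '{"dx":[0, 0, 0], "dy":[0, 0, 0], "dz":[-0.03, -0.045, -0.045], "rx":[0, 0, 0], "ry":[0, 0, 0], "rz":[0, 0, 0]}'
python3 drive.py '{"dx":[0, 0, 0, 0, 0], "dy":[0, 0, 0, 0, 0], "dz":[0, 0, 0, 0, 0], "rx":[0, 0, 0, 0, 0], "ry":[0, 0, 0, 0, 0], "rz":[0, 0, 0, 0, 0]}' 0 30
python3 - <<'E'
from h import *
t=np.array([636.2,83.6])/1000@A(CY)
go([*t,.119],CY)
ci,p,d=grab("wrist","w6")
# depth-based height of dial/foam
K,R,T=[ci[k] for k in("camera_matrix","R","t")];v,u=np.mgrid[0:384,0:512]
W=(np.stack([(u-K[0,2])/K[0,0]*d,(v-K[1,2])/K[1,1]*d,d],-1)-T)@R;W[...,:2]=W[...,:2]@A(CY).T
for x,y in((636,100),(622,96),(650,96),(615,84),(657,84),(600,140),(580,90),(636,60)):
    s=(np.hypot(W[...,0]-x/1e3,W[...,1]-y/1e3)<.004)&(d>0);print((x,y),s.sum(),np.median(W[s][:,2]) if s.any() else None)
E
```

```text
clock: 7.35
tcp_pos: [0.6074, 0.2066, 0.1089]
orientation: [-1.993, -2.428, 0.0]
contact_force: [-0.9, -0.2, -0.2]
grip_width: 0.0749
gripper_force: 0.0
clock: 7.65
tcp_pos: [0.6094, 0.2064, 0.157]
orientation: [1.993, 2.426, 0.007]
contact_force: [0.6, -0.9, 0.5]
grip_width: 0.0751
gripper_force: 0.0
clock: 8.15
tcp_pos: [0.6076, 0.2058, 0.1539]
orientation: [-1.994, -2.427, 0.001]
contact_force: [-1.2, 0.8, -0.0]
grip_width: 0.0015
gripper_force: 0.0
 alt rot [-0.0007  0.0002  0.0017]
 alt rot [-0.0003 -0.001  -3.1399]
 tcp [0.6076 0.2058 0.1539] shift [-0.0014  0.0004  0.0349] ori [ 0.981   0.194  -0.0007] [-0.0006 -0.0003 -1.    ] j7 0.09345524611669534 t 8.15 F [-1.184   0.781  -0.0402]
(636, 100) 654 0.16497074765267616
(622, 96) 578 0.12929728933435408
(650, 96) 480 0.12908274344132123
(615, 84) 150 0.04880028179537082
(657, 84) 197 0.04895798365980907
(600, 140) 119 0.0369087363931237
(580, 90) 96 0.03693963418685308
(636, 60) 31 0.04861753016935378
```

```bash
python3 drive.py '{"dx":[-0.0014, -0.0014, -0.0014, -0.0014], "dy":[0, 0, 0, 0], "dz":[0.015, 0.026, 0.03, 0.032], "rx":[0, 0, 0, 0], "ry":[0, 0, 0, 0], "rz":[0, 0, 0, 0]}'; python3 drive.py '{"dx":[0, 0, 0], "dy":[0, 0, 0], "dz":[0.002, 0.003, 0.003], "rx":[0, 0, 0], "ry":[0, 0, 0], "rz":[0, 0, 0]}'; python3 drive.py '{"dx":[0, 0], "dy":[0, 0], "dz":[0.001, 0.001], "rx":[0, 0], "ry":[0, 0], "rz":[0, 0]}'
```

```text
clock: 8.6
tcp_pos: [0.6075, 0.2043, 0.1211]
orientation: [-1.994, -2.427, 0.003]
contact_force: [0.9, 0.1, -0.3]
grip_width: -0.0002
gripper_force: 0.0
clock: 8.9
tcp_pos: [0.6083, 0.2042, 0.1197]
orientation: [1.994, 2.427, 0.001]
contact_force: [-1.1, -0.5, 1.2]
grip_width: -0.0002
gripper_force: 0.8
clock: 9.1
tcp_pos: [0.6083, 0.2042, 0.1189]
orientation: [1.994, 2.427, 0.001]
contact_force: [0.1, -0.9, 4.3]
grip_width: -0.0003
gripper_force: 2.2
```

```bash
python3 drive.py '{"dx":[0, 0], "dy":[0, 0], "dz":[0.001, 0.0015], "rx":[0, 0], "ry":[0, 0], "rz":[0, 0]}'; python3 drive.py '{"dx":[0, 0], "dy":[0, 0], "dz":[0.001, 0.0015], "rx":[0, 0], "ry":[0, 0], "rz":[0, 0]}';python3 drive.py '{"dx":[0, 0], "dy":[0, 0], "dz":[0.001, 0.001], "rx":[0, 0], "ry":[0, 0], "rz":[0, 0]}'
```

```text
clock: 9.3
tcp_pos: [0.6084, 0.2042, 0.1187]
orientation: [-1.995, -2.427, -0.001]
contact_force: [-7.0, -2.7, 21.3]
grip_width: -0.0001
gripper_force: 9.8
clock: 9.5
tcp_pos: [0.6085, 0.2041, 0.1186]
orientation: [-1.994, -2.426, -0.002]
contact_force: [-10.9, -3.6, 32.2]
grip_width: 0.0
gripper_force: 15.7
clock: 9.7
tcp_pos: [0.6085, 0.2041, 0.1186]
orientation: [-1.994, -2.426, -0.003]
contact_force: [-13.4, -4.9, 35.4]
grip_width: 0.0001
gripper_force: 18.0
```

```bash
python3 drive.py '{"dx":[0, -0.03, -0.075, -0.12, -0.165], "dy":[0, -0.007, -0.016, -0.026, -0.036], "dz":[-0.045, -0.08, -0.09, -0.09, -0.09], "rx":[0, 0, 0, 0, 0], "ry":[0, 0, 0, 0, 0], "rz":[0, 0.1, 0.25, 0.4, 0.55]}' 0.06; python3 - <<'E'
from h import *
go([.6008,-.2821,.2],np.radians(-88))
E
```

```text
clock: 10.2
tcp_pos: [0.605, 0.0346, 0.2052]
orientation: [2.583, 1.788, 0.004]
contact_force: [0.4, 0.6, -0.0]
grip_width: 0.0599
gripper_force: 0.0
 alt rot [ 0.0004 -0.0025  1.1761]
 alt rot [ 0.0028  0.0005 -1.9655]
 tcp [0.605  0.0346 0.2052] shift [-0.2979  0.1076  0.0049] ori [ 0.936  -0.3521  0.0016] [ 0.0021  0.001  -1.    ] j7 -0.13003956119488252 t 10.2 F [ 0.3955  0.6217 -0.0237]
```

```bash
python3 drive.py '{"dx":[-0.045, -0.09, -0.135, -0.18, -0.225], "dy":[0.016, 0.032, 0.048, 0.064, 0.08], "dz":[0, 0, 0, 0, 0], "rx":[0, 0, 0, 0, 0], "ry":[0, 0, 0, 0, 0], "rz":[0.15, 0.3, 0.45, 0.6, 0.75]}'; python3 - <<'E'
from h import *
go([.6008,-.2821,.2],np.radians(-88))
E
```

```text
clock: 10.7
tcp_pos: [0.6017, -0.2045, 0.2044]
orientation: [-3.058, -0.717, -0.001]
contact_force: [0.1, 0.8, 0.0]
grip_width: 0.0605
gripper_force: 0.0
 alt rot [-0.0001 -0.0009  0.4259]
 alt rot [ 0.0013 -0.0002 -2.7157]
 tcp [ 0.6017 -0.2045  0.2044] shift [-0.0354  0.0691  0.0043] ori [ 0.4447 -0.8957  0.0001] [ 0.0009  0.0003 -1.    ] j7 -0.3676935025754304 t 10.7 F [0.1117 0.7727 0.0289]
```

```bash
python3 drive.py '{"dx":[-0.018, -0.033, -0.033, -0.033, -0.033], "dy":[0.035, 0.065, 0.065, 0.065, 0.065], "dz":[0.004, 0.004, 0.004, 0.004, 0.004], "rx":[0, 0, 0, 0, 0], "ry":[0, 0, 0, 0, 0], "rz":[0.14, 0.28, 0.4259, 0.4259, 0.4259]}'; python3 - <<'E'
from h import *
go([.6008,-.2821,.2],np.radians(-88))
ci,p,d=grab("wrist","w7")
K,R,T=[ci[k] for k in("camera_matrix","R","t")]
v,u=np.mgrid[0:384,0:512]
W=(np.stack([(u-K[0,2])/K[0,0]*d,(v-K[1,2])/K[1,1]*d,d],-1)-T)@R
g=cv2.cvtColor(p,cv2.COLOR_BGR2HSV)
s=(W[...,2]>.006)&(np.hypot(W[...,0]-.61,W[...,1]+.31)<.09)&(d>0)&(W[...,2]<.04)
q=(s*255).astype(np.uint8);n,l,st,c=cv2.connectedComponentsWithStats(q);print(st[:,:],c)
hi=s&(W[...,2]>.0155)
print(W[s][:,2].max(), hi.sum(), s.sum())
for nm,mm in(("stock",hi),("all",s)):
    k=W[mm][:,:2].astype(np.float32)*1000; print(nm,cv2.minAreaRect(k))
vis=p.copy();vis[hi]=(0,0,255);cv2.imwrite("pics/w7v.png",np.hstack([p[:,120:400],vis[:,120:400]]))
E
```

```text
clock: 11.2
tcp_pos: [0.6018, -0.275, 0.1998]
orientation: [-3.14, -0.071, 0.001]
contact_force: [0.2, 0.3, 1.0]
grip_width: 0.06
gripper_force: 0.0
 alt rot [-0.0006  0.0003  0.0104]
 alt rot [-0.0005 -0.0009 -3.1311]
 tcp [ 0.6018 -0.275   0.1998] shift [-0.0013  0.0071 -0.0002] ori [ 0.0453 -0.999  -0.0006] [-0.0004  0.0006 -1.    ] j7 -0.6178640420659945 t 11.2 F [0.1966 0.2894 0.9989]
[[     0      0    512    384 193426]
 [   259    150    108     75   3182]] [[254.8102 191.8114]
 [297.4318 172.5723]]
0.021201853554401576 1427 3182
stock ((602.4772338867188, -282.6360168457031), (69.40278625488281, 18.014909744262695), 1.796671748161316)
all ((603.775146484375, -322.63018798828125), (69.55907440185547, 98.1672592163086), 1.7342562675476074)
```

View pics/w7v.png

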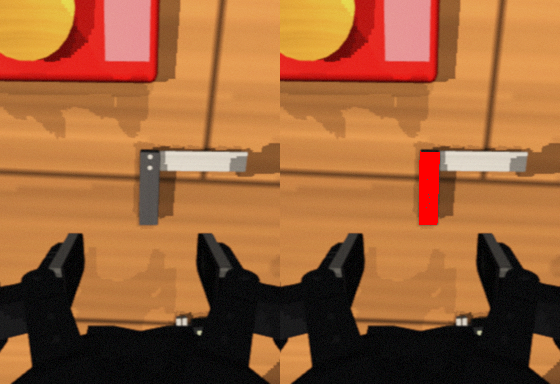

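The stock stands out in depth, centred at (0.6025,-0.2826) with its x axis at -88.2°. Next I'll grasp it.

```bash
python3 drive.py '{"dx":[0.0004, 0.0004, 0.0004, 0.0004, 0.0004], "dy":[0.0076, 0.0076, 0.0076, 0.0076, 0.0076], "dz":[0.04, 0.08, 0.11, 0.1163, 0.1163], "rx":[0, 0, 0, 0, 0], "ry":[0, 0, 0, 0, 0], "rz":[0.014, 0.014, 0.014, 0.014, 0.014]}'
python3 drive.py '{"dx":[0, 0, 0, 0, 0], "dy":[0, 0, 0, 0, 0], "dz":[0, 0, 0, 0, 0], "rx":[0, 0, 0, 0, 0], "ry":[0, 0, 0, 0, 0], "rz":[0, 0, 0, 0, 0]}' 0.0 60
python3 - <<'E'
from h import *
go([.6025,-.2826,.0835],np.radians(-88.2))
E
```

```text
clock: 11.75
tcp_pos: [0.6021, -0.2827, 0.0836]
orientation: [-3.14, -0.045, 0.002]
contact_force: [-0.6, 0.2, 0.9]
grip_width: 0.0599
gripper_force: 0.0
clock: 12.25
tcp_pos: [0.6029, -0.2839, 0.0859]
orientation: [3.141, 0.042, 0.004]
contact_force: [-1.2, 1.1, 7.0]
grip_width: 0.0154
gripper_force: 58.6
 alt rot [ 0.0004 -0.0023 -0.005 ]
 alt rot [-0.0037 -0.0006  3.1366]
 tcp [ 0.6029 -0.2839  0.0859] shift [-0.0003 -0.0014  0.0024] ori [ 0.0265 -0.9996  0.0004] [ 0.0024 -0.0003 -1.    ] j7 -0.5406628315882274 t 12.25 F [-1.2392  1.0997  6.9597]
```

```bash
python3 drive.py '{"dx":[0, 0, -0.01, -0.025, -0.038], "dy":[0, 0, -0.035, -0.08, -0.125], "dz":[-0.04, -0.08, -0.11, -0.12, -0.12], "rx":[0, 0, 0, 0, 0], "ry":[0, 0, 0, 0, 0], "rz":[0, 0, -0.1, -0.25, -0.4]}'; python3 - <<'E'
from h import *
go([*CUT["sq"],.2],CY)
E
```

```text
clock: 12.75
tcp_pos: [0.5608, -0.1595, 0.2063]
orientation: [3.068, 0.671, 0.006]
contact_force: [1.0, 0.3, -2.3]
grip_width: 0.0157
gripper_force: 59.5
 alt rot [ 0.004  -0.0013 -1.3335]
 alt rot [-0.0014 -0.0043  1.808 ]
 tcp [ 0.5608 -0.1595  0.2063] shift [ 0.0405 -0.3818  0.0056] ori [ 0.4176 -0.9086  0.0022] [ 0.0039 -0.0006 -1.    ] j7 -0.43246674467447765 t 12.75 F [ 0.9735  0.3027 -2.3202]
```

```bash
python3 drive.py '{"dx":[0.005, 0.01, 0.015, 0.02, 0.025], "dy":[-0.047, -0.094, -0.141, -0.188, -0.235], "dz":[0, 0, 0, 0, 0], "rx":[0, 0, 0, 0, 0], "ry":[0, 0, 0, 0, 0], "rz":[-0.15, -0.3, -0.45, -0.6, -0.75]}';python3 drive.py '{"dx":[0, 0], "dy":[0, 0], "dz":[0, 0], "rx":[0, 0], "ry":[0, 0], "rz":[-0.15, -0.15]}'; python3 - <<'E'
from h import *
go([*CUT["sq"],.2],CY)
E
```

```text
clock: 13.25
tcp_pos: [0.4855, 0.0662, 0.2046]
orientation: [-2.608, -1.751, -0.002]
contact_force: [0.6, 0.0, -2.0]
grip_width: 0.0156
gripper_force: 59.5
clock: 13.45
tcp_pos: [0.4861, 0.0661, 0.2046]
orientation: [-2.471, -1.939, -0.002]
contact_force: [0.1, -1.1, -1.3]
grip_width: 0.0157
gripper_force: 59.5
 alt rot [ 0.0007 -0.0014 -0.4334]
 alt rot [-0.002  -0.0009  2.7082]
 tcp [0.4861 0.0661 0.2046] shift [ 0.1229 -0.0794  0.0047] ori [ 0.9714 -0.2375  0.0003] [ 0.0007  0.0014 -1.    ] j7 -0.1396614644770097 t 13.45 F [ 0.081  -1.1478 -1.2779]
```

```bash
python3 drive.py '{"dx":[0.04, 0.08, 0.123, 0.123, 0.123], "dy":[-0.026, -0.052, -0.0794, -0.0794, -0.0794], "dz":[0, 0, 0, 0, 0], "rx":[0, 0, 0, 0, 0], "ry":[0, 0, 0, 0, 0], "rz":[-0.15, -0.3, -0.4334, -0.4334, -0.4334]}'; python3 drive.py '{"dx":[0, 0], "dy":[0, 0], "dz":[0, 0], "rx":[0, 0], "ry":[0, 0], "rz":[0, 0]}'; cat >> h.py <<'E'
def world(ci,d):
    K,R,T=[np.array(ci[k]) for k in("camera_matrix","R","t")];v,u=np.mgrid[0:384,0:512]
    return (np.stack([(u-K[0,2])/K[0,0]*d,(v-K[1,2])/K[1,1]*d,d],-1)-T)@R
E
python3 - <<'E'
from h import *
go([*CUT["sq"],.2],CY)
p0,R0=tool();ci,p,d=grab("wrist","w8")
W=world(ci,d);L=(W-p0)@R0  # tool frame
s=(L[...,2]>.055)&(L[...,2]<.0835)&(d>0)&(abs(L[...,1])<.12)&(abs(L[...,0])<.06)
b=s&(L[...,1]>.018)&(L[...,2]>.07)
print("tool y>18 mm pts",b.sum());k=L[b][:,:2].astype(np.float32)*1000;print("blade",cv2.minAreaRect(k),np.median(L[b][:,2]))
b2=s&(L[...,1]<-.018)&(L[...,2]>.07);print(b2.sum())
st=s&(abs(L[...,1])<.0095)&(L[...,2]<.0705);print("stock x",L[st][:,0].min(),L[st][:,0].max(),st.sum())
cv2.imwrite("pics/w8c.png",cv2.resize(p[60:384,80:400],None,fx=1.7,fy=1.7))
E
```

```text
clock: 13.95
tcp_pos: [0.4395, 0.203, 0.2042]
orientation: [2.006, 2.417, 0.0]
contact_force: [-0.0, -1.1, -1.2]
grip_width: 0.0157
gripper_force: 59.5
clock: 14.15
tcp_pos: [0.4399, 0.2012, 0.2041]
orientation: [2.009, 2.415, -0.0]
contact_force: [-0.1, -0.2, -2.0]
grip_width: 0.0155
gripper_force: 59.5
 alt rot [ 0.0002  0.0006 -0.0103]
 alt rot [ 0.0009 -0.0003  3.1313]
 tcp [0.4399 0.2012 0.2041] shift [ 0.0035 -0.0011  0.0041] ori [0.9833 0.1822 0.0002] [ 0.0003 -0.0005 -1.    ] j7 -0.09449747259625663 t 14.15 F [-0.0658 -0.2493 -1.993 ]
tool y>18 mm pts 4336
blade ((25.643280029296875, 53.44361114501953), (70.79366302490234, 19.002525329589844), 89.80435943603516) 0.07510049678971203
0
stock x -0.0359707458747775 0.034850786569224114 3977
```

View pics/w8c.png

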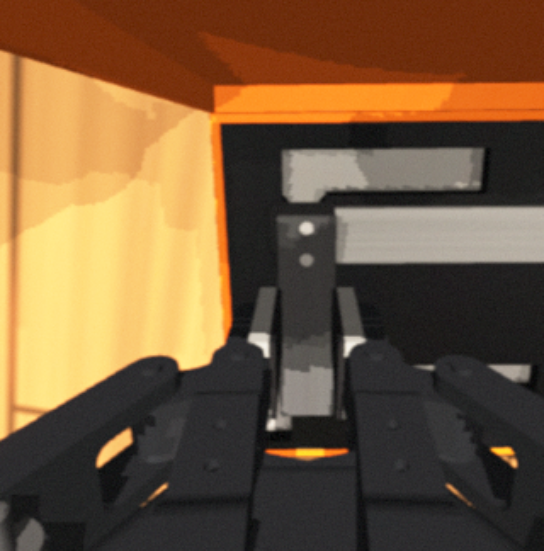

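The square is held true: blade centre at tool (25.6,53.4) against a nominal (26,53.5). The slot shows at crop (282-485,148-190). Next I'll cross-check its position.

```bash
python3 - <<'E'
from h import *
f=np.load("w8.npz");ci={k:f[k] for k in("camera_matrix","R","t")}
q=lambda u,v:(80+u/1.7-.2,60+v/1.7-.2)
P=[q(282,175),q(485,170),q(380,148.5),q(380,190)]
print("cam",A(CY)@(-ci["R"].T@ci["t"])[:2]*1000)
for z in(.036,.026):print(pt(ci,P,z)[:,:2]@A(CY).T*1000)
# foam border lines: left rim (214,120)->(235,330), hinge rim bottom edge (220,122)->(540,122)
for z in(.036,):
    e=pt(ci,[q(220,124),q(540,122)],z)[:,:2];e=e[1]-e[0];print("hinge edge yaw",np.degrees(np.arctan2(e[1],e[0])))
t=CUT["sq"];go([*(t+np.array([0,.5])/1000@A(CY)),.13],CY)
E
```

```text
cam [470.9665 184.4002]
[[458.4119 140.5923]
 [559.4601 142.11  ]
 [506.8727 153.2801]
 [507.5602 132.4706]]
[[457.8865 138.7593]
 [563.1629 140.3405]
 [508.3751 151.9779]
 [509.0913 130.2977]]
hinge edge yaw 10.875849095474234
 alt rot [ 0.0001  0.0005 -0.0095]
 alt rot [ 0.0008 -0.0001  3.1321]
 tcp [0.4398 0.2014 0.2041] shift [ 0.0038 -0.0011  0.0741] ori [0.9831 0.183  0.0001] [ 0.0002 -0.0005 -1.    ] j7 -0.09425462502014398 t 14.2 F [-0.3136 -0.1543 -1.9789]
```

```bash
python3 drive.py '{"dx":[0.0038, 0.0038, 0.0038, 0.0038, 0.0038], "dy":[-0.0008, -0.0008, -0.0008, -0.0008, -0.0008], "dz":[0.03, 0.06, 0.077, 0.077, 0.077], "rx":[0, 0, 0, 0, 0], "ry":[0, 0, 0, 0, 0], "rz":[-0.009, -0.009, -0.009, -0.009, -0.009]}'; python3 - <<'E'
from h import *
go([*(np.array([469.6,116.8])/1000@A(CY)),.119],CY)
E
```

```text
clock: 14.7
tcp_pos: [0.4382, 0.206, 0.1273]
orientation: [1.994, 2.427, -0.001]
contact_force: [-0.4, -0.5, -1.4]
grip_width: 0.0155
gripper_force: 59.5
 alt rot [-0.0001  0.0006  0.0021]
 alt rot [-0.0009 -0.0001 -3.1395]
 tcp [0.4382 0.206  0.1273] shift [-0.001  -0.      0.0083] ori [ 0.9809  0.1944 -0.0001] [ 0.     -0.0006 -1.    ] j7 0.016629517518417434 t 14.7 F [-0.3923 -0.5429 -1.3734]
```

```bash
python3 drive.py '{"dx":[-0.0005, -0.0005, -0.0005, -0.0005, -0.0005], "dy":[0, 0, 0, 0, 0], "dz":[0.003, 0.006, 0.008, 0.009, 0.0095], "rx":[0, 0, 0, 0, 0], "ry":[0, 0, 0, 0, 0], "rz":[0, 0, 0, 0, 0]}'; python3 drive.py '{"dx":[0, 0, 0], "dy":[0, 0, 0], "dz":[0.001, 0.002, 0.002], "rx":[0, 0, 0], "ry":[0, 0, 0], "rz":[0, 0, 0]}'
python3 - <<'E'
from h import *
go([*(np.array([469.6,116.8])/1000@A(CY)),.119],CY)
E
```

```text
clock: 15.2
tcp_pos: [0.4379, 0.2065, 0.1181]
orientation: [-1.991, -2.43, -0.001]
contact_force: [-1.9, -0.4, 6.9]
grip_width: 0.0153
gripper_force: 60.6
clock: 15.5
tcp_pos: [0.4378, 0.2065, 0.116]
orientation: [-1.991, -2.43, -0.001]
contact_force: [-1.8, 0.1, 4.0]
grip_width: 0.0152
gripper_force: 60.1
 alt rot [ 0.0003 -0.0007  0.0042]
 alt rot [ 0.0011  0.0004 -3.1374]
 tcp [0.4378 0.2065 0.116 ] shift [-0.0016  0.0002 -0.003 ] ori [0.9805 0.1965 0.0003] [ 0.0001  0.0007 -1.    ] j7 0.03393565893184208 t 15.5 F [-1.7877  0.0796  4.0094]
```

```bash
python3 drive.py '{"dx":[-0.001, -0.001, -0.001], "dy":[0, 0, 0], "dz":[0.0015, 0.003, 0.003], "rx":[0, 0, 0], "ry":[0, 0, 0], "rz":[0, 0, 0]}'; python3 drive.py '{"dx":[0, 0, 0], "dy":[0, 0, 0], "dz":[0.001, 0.002, 0.002], "rx":[0, 0, 0], "ry":[0, 0, 0], "rz":[0, 0, 0]}'
```

```text
clock: 15.8
tcp_pos: [0.4379, 0.2059, 0.1127]
orientation: [-1.99, -2.43, -0.001]
contact_force: [-1.8, 1.3, 1.7]
grip_width: 0.0154
gripper_force: 59.9
clock: 16.1
tcp_pos: [0.4381, 0.2057, 0.1116]
orientation: [-1.99, -2.429, -0.001]
contact_force: [-7.4, 0.3, 20.3]
grip_width: 0.0154
gripper_force: 62.1
```

```bash
python3 drive.py '{"dx":[0, 0, 0], "dy":[0, 0, 0], "dz":[-0.001, -0.001, -0.001], "rx":[0, 0, 0], "ry":[0, 0, 0], "rz":[0, 0, 0]}' 0.045; python3 drive.py '{"dx":[0, 0, 0], "dy":[0, 0, 0], "dz":[-0.02, -0.035, -0.035], "rx":[0, 0, 0], "ry":[0, 0, 0], "rz":[0, 0, 0]}'
python3 drive.py '{"dx":[0, 0, 0, 0], "dy":[0, 0, 0, 0], "dz":[0, 0, 0, 0], "rx":[0, 0, 0, 0], "ry":[0, 0, 0, 0], "rz":[0, 0, 0, 0]}' 0 30
python3 drive.py '{"dx":[0, 0, 0, 0, 0], "dy":[0, 0, 0, 0, 0], "dz":[0.01, 0.02, 0.025, 0.027, 0.0275], "rx":[0, 0, 0, 0, 0], "ry":[0, 0, 0, 0, 0], "rz":[0, 0, 0, 0, 0]}';python3 drive.py '{"dx":[0, 0], "dy":[0, 0], "dz":[0.001, 0.002], "rx":[0, 0], "ry":[0, 0], "rz":[0, 0]}'
```

```text
clock: 16.4
tcp_pos: [0.4381, 0.2051, 0.1114]
orientation: [1.991, 2.43, -0.0]
contact_force: [0.2, -1.0, -0.1]
grip_width: 0.0451
gripper_force: 0.0
clock: 16.7
tcp_pos: [0.4389, 0.2056, 0.1477]
orientation: [1.991, 2.429, 0.004]
contact_force: [0.6, 0.7, -0.3]
grip_width: 0.0451
gripper_force: 0.0
clock: 17.1
tcp_pos: [0.4377, 0.2051, 0.146]
orientation: [-1.991, -2.43, 0.002]
contact_force: [-0.2, 0.2, -0.0]
grip_width: -0.0001
gripper_force: 0.0
clock: 17.6
tcp_pos: [0.4378, 0.2051, 0.1186]
orientation: [-1.991, -2.43, 0.001]
contact_force: [0.0, 0.8, -1.0]
grip_width: -0.0001
gripper_force: 0.0
clock: 17.8
tcp_pos: [0.4381, 0.2055, 0.1172]
orientation: [1.991, 2.43, 0.001]
contact_force: [-0.1, -0.3, -0.5]
grip_width: -0.0001
gripper_force: 0.0
```

```bash
python3 drive.py '{"dx":[0, 0], "dy":[0, 0], "dz":[0.001, 0.0015], "rx":[0, 0], "ry":[0, 0], "rz":[0, 0]}';python3 drive.py '{"dx":[0, 0], "dy":[0, 0], "dz":[0.001, 0.0015], "rx":[0, 0], "ry":[0, 0], "rz":[0, 0]}'
python3 - <<'E'
from h import *
go([.439,-.3605,.2],np.radians(6))
E
```

```text
clock: 18.0
tcp_pos: [0.4381, 0.2053, 0.1166]
orientation: [-1.991, -2.429, -0.001]
contact_force: [-6.0, -2.0, 23.8]
grip_width: 0.0001
gripper_force: 11.5
clock: 18.2
tcp_pos: [0.4382, 0.2053, 0.1165]
orientation: [-1.991, -2.427, -0.002]
contact_force: [-11.7, -4.5, 45.9]
grip_width: -0.0
gripper_force: 22.4
 alt rot [-0.0007 -0.0027  0.0921]
 alt rot [ 0.0041 -0.0011 -3.0495]
 tcp [0.4382 0.2053 0.1165] shift [-0.5548 -0.1099 -0.085 ] ori [ 0.9807  0.1956 -0.0006] [-0.0011  0.0025 -1.    ] j7 0.03946951125781506 t 18.2 F [-11.675   -4.4823  45.9198]
```

```bash
python3 drive.py '{"dx":[0, -0.01, -0.055, -0.104, -0.152], "dy":[0, -0.002, -0.011, -0.02, -0.03], "dz":[-0.045, -0.085, -0.088, -0.088, -0.088], "rx":[0, 0, 0, 0, 0], "ry":[0, 0, 0, 0, 0], "rz":[0, 0, 0, 0, 0]}' 0.06; python3 drive.py '{"dx":[-0.049, -0.098, -0.147, -0.196, -0.245], "dy":[-0.0097, -0.0194, -0.029, -0.0388, -0.0485], "dz":[0, 0, 0, 0, 0], "rx":[0, 0, 0, 0, 0], "ry":[0, 0, 0, 0, 0], "rz":[0, 0, 0, 0, 0]}';python3 drive.py '{"dx":[-0.049, -0.098, -0.147, -0.147, -0.147], "dy":[-0.0097, -0.0194, -0.029, -0.0304, -0.0304], "dz":[0, 0, 0, 0, 0], "rx":[0, 0, 0, 0, 0], "ry":[0, 0, 0, 0, 0], "rz":[0.05, 0.092, 0.092, 0.092, 0.092]}'; python3 drive.py '{"dx":[0], "dy":[0], "dz":[0], "rx":[0], "ry":[0], "rz":[0]}'; python3 - <<'E'
from h import *
go([.439,-.3605,.2],np.radians(6))
ci,p,d=grab("wrist","w9")
W=world(ci,d)
s=(W[...,2]>.0135)&(W[...,2]<.03)&(np.hypot(W[...,0]-.439,W[...,1]+.3605)<.05)&(d>0)
print(s.sum());k=W[s];print("body",cv2.minAreaRect(k[:,:2].astype(np.float32)*1000),np.median(k[:,2]))
b=(W[...,2]>.003)&(W[...,2]<.03)&(np.hypot(W[...,0]-.445,W[...,1]+.38)<.13)&(d>0)
m=(b*255).astype(np.uint8)
print("all",cv2.minAreaRect(W[b][:,:2].astype(np.float32)*1000))
bm=b&(W[...,1]<-.40);k=W[bm][:,:2].astype(np.float32);vx,vy,x,y=cv2.fitLine(k,cv2.DIST_HUBER,0,.01,.01).ravel();print("beam",np.degrees(np.arctan2(vy,vx)),x,y)
vis=p.copy();vis[s]=(0,0,255);cv2.imwrite("pics/w9v.png",np.hstack([p[60:,100:420],vis[60:,100:420]]))
E
```

```text
clock: 18.7
tcp_pos: [0.4386, 0.0493, 0.2028]
orientation: [1.989, 2.431, 0.003]
contact_force: [0.1, -0.1, 0.6]
grip_width: 0.0602
gripper_force: 0.0
clock: 19.2
tcp_pos: [0.4388, -0.2012, 0.2023]
orientation: [1.99, 2.43, 0.001]
contact_force: [0.8, 0.1, -0.1]
grip_width: 0.0603
gripper_force: 0.0
clock: 19.7
tcp_pos: [0.4371, -0.3508, 0.202]
orientation: [-2.105, -2.332, 0.001]
contact_force: [0.1, 0.7, -1.0]
grip_width: 0.0599
gripper_force: 0.0
clock: 19.8
tcp_pos: [0.4383, -0.3481, 0.2017]
orientation: [-2.099, -2.336, -0.001]
contact_force: [-0.2, 0.8, 0.6]
grip_width: 0.06
gripper_force: 0.0
 alt rot [-0.0002 -0.0014  0.0023]
 alt rot [ 0.0022 -0.0004 -3.1392]
 tcp [ 0.4383 -0.3481  0.2017] shift [-0.0124 -0.0006  0.0017] ori [ 0.9943  0.1069 -0.0002] [-0.0004  0.0014 -1.    ] j7 1.0584751887846815 t 19.8 F [-0.1513  0.8207  0.5928]
1334
body ((442.4464111328125, -365.072265625), (30.15555191040039, 52.497222900390625), 2.935969352722168) 0.017068204520083934
all ((455.1778564453125, -366.51116943359375), (218.0657196044922, 245.71726989746094), 66.04070281982422)
beam -85.09049 0.4480233 -0.4374804
```

View pics/w9v.png

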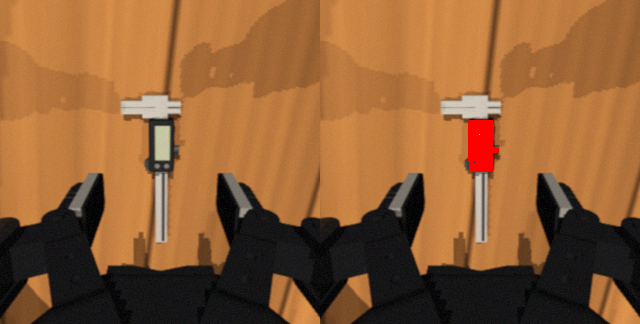

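```bash
python3 drive.py '{"dx":[0], "dy":[0], "dz":[0], "rx":[0], "ry":[0], "rz":[0]}' ; python3 - <<'E'
from h import *
f=np.load("w9.npz");ci={k:f[k] for k in("camera_matrix","R","t")};d=f["d"];W=world(ci,d)
s=(W[...,2]>.0135)&(W[...,2]<.03)&(np.hypot(W[...,0]-.439,W[...,1]+.3605)<.05)&(d>0)
m=cv2.morphologyEx((s*255).astype(np.uint8),cv2.MORPH_OPEN,np.ones((15,15)))>0
r_=cv2.minAreaRect(W[m][:,:2].astype(np.float32)*1000);print(r_)
nub=s&~m;print(nub.sum(),np.median(W[nub][:,2]),W[nub].mean(0))
c=np.array([.448023,-.43748]);u=np.array([np.cos(np.radians(-85.1)),np.sin(np.radians(-85.1))]);b=np.array(r_[0])/1000-c
print("lateral off beam",b@np.array([-u[1],u[0]]),"along",b@u)
t=np.array(r_[0])/1000
go([*t,.0835],np.radians(4.9))
E
```

```text
clock: 19.95
tcp_pos: [0.4388, -0.3477, 0.202]
orientation: [-2.097, -2.338, -0.001]
contact_force: [-0.2, 0.6, -0.5]
grip_width: 0.0602
gripper_force: 0.0
((440.661865234375, -372.110107421875), (23.373056411743164, 37.89134979248047), 6.21231746673584)
480 0.01686425891651308 [ 0.4389 -0.3525  0.0167]
lateral off beam -0.0017505369085141444 along -0.06575975046519886
 alt rot [ 0.0003 -0.001   0.023 ]
 alt rot [ 0.0016  0.0004 -3.1186]
 tcp [ 0.4388 -0.3477  0.202 ] shift [-0.0246 -0.0008  0.1184] ori [0.9941 0.1083 0.0003] [ 0.0002  0.001  -1.    ] j7 1.0587375738742058 t 19.95 F [-0.2195  0.6149 -0.4895]
```

```bash
python3 drive.py '{"dx":[-0.0177, -0.0177, -0.0177, -0.0177, -0.0177], "dy":[0, 0, 0, 0, 0], "dz":[0.04, 0.08, 0.11, 0.119, 0.119], "rx":[0, 0, 0, 0, 0], "ry":[0, 0, 0, 0, 0], "rz":[0.023, 0.023, 0.023, 0.023, 0.023]}'
python3 drive.py '{"dx":[0, 0, 0, 0, 0], "dy":[0, 0, 0, 0, 0], "dz":[0, 0, 0, 0, 0], "rx":[0, 0, 0, 0, 0], "ry":[0, 0, 0, 0, 0], "rz":[0, 0, 0, 0, 0]}' 0.0 60
python3 drive.py '{"dx":[0, 0, 0, 0, 0], "dy":[0, 0, 0, 0, 0], "dz":[-0.04, -0.08, -0.12, -0.12, -0.12], "rx":[0, 0, 0, 0, 0], "ry":[0, 0, 0, 0, 0], "rz":[0, 0, 0, 0, 0]}'
python3 - <<'E'
from h import *
go([*CUT["cal"],.2],CY+np.pi/2)
p0,R0=tool();ci,p,d=grab("wrist","w10")
W=world(ci,d);L=(W-p0)@R0
b=(L[...,2]>.06)&(L[...,2]<.085)&(d>0)&(abs(L[...,1])<.06)&(L[...,0]>.028)&(L[...,0]<.08)
k=L[b][:,:2].astype(np.float32)*1000;print("jaws",b.sum(),cv2.minAreaRect(k),k.min(0),k.max(0),np.median(L[b][:,2]))
cv2.imwrite("pics/w10c.png",cv2.resize(p[100:384,120:400],None,fx=1.8,fy=1.8))
E
```

```text
clock: 20.45
tcp_pos: [0.4399, -0.366, 0.0823]
orientation: [-2.125, -2.311, 0.0]
contact_force: [0.4, 0.9, 1.0]
grip_width: 0.0604
gripper_force: 0.0
clock: 20.95
tcp_pos: [0.4409, -0.3676, 0.0849]
orientation: [2.126, 2.31, 0.002]
contact_force: [-1.4, 1.3, 8.4]
grip_width: 0.0213
gripper_force: 58.4
clock: 21.45
tcp_pos: [0.4405, -0.3671, 0.2043]
orientation: [2.125, 2.31, 0.002]
contact_force: [0.9, 0.6, -1.5]
grip_width: 0.0208
gripper_force: 59.3
 alt rot [ 0.0013  0.0031 -1.6812]
 alt rot [ 0.003  -0.0013  1.4604]
 tcp [ 0.4405 -0.3671  0.2043] shift [0.4787 0.0711 0.0041] ori [0.9965 0.0831 0.0028] [ 0.0029 -0.0007 -1.    ] j7 1.0700537120381377 t 21.45 F [ 0.8884  0.6023 -1.5159]
jaws 3489 ((39.25151062011719, -11.26841926574707), (22.495038986206055, 56.36296463012695), 0.00872647762298584) [ 28.0008 -39.4491] [50.4966 16.9124] 0.07597766945616148
```

```bash
python3 drive.py '{"dx":[0.048, 0.096, 0.144, 0.192, 0.24], "dy":[0.007, 0.014, 0.021, 0.028, 0.035], "dz":[0, 0, 0, 0, 0], "rx":[0, 0, 0, 0, 0], "ry":[0, 0, 0, 0, 0], "rz":[-0.15, -0.3, -0.45, -0.6, -0.75]}';python3 drive.py '{"dx":[0, 0], "dy":[0, 0], "dz":[0, 0], "rx":[0, 0], "ry":[0, 0], "rz":[-0.15, -0.15]}'; python3 - <<'E'
from h import *
go([*(np.array([487.3,23.8])/1000@A(CY)),.2],CY+np.pi/2)
E
```

```text
clock: 22.0
tcp_pos: [0.4538, -0.1228, 0.2019]
orientation: [-1.123, -2.932, 0.001]
contact_force: [1.3, 0.3, -1.1]
grip_width: 0.0213
gripper_force: 59.3
clock: 22.2
tcp_pos: [0.4544, -0.1232, 0.202]
orientation: [-0.902, -3.007, -0.0]
contact_force: [-0.4, -0.1, -1.5]
grip_width: 0.0212
gripper_force: 59.3
 alt rot [ 0.0004 -0.0024 -0.7764]
 alt rot [-0.0029 -0.0005  2.3652]
 tcp [ 0.4544 -0.1232  0.202 ] shift [0.1162 0.2112 0.0022] ori [ 0.5504  0.8349 -0.0005] [-0.0022  0.0008 -1.    ] j7 1.3355690654078565 t 22.2 F [-0.4335 -0.0594 -1.5494]
```

```bash
python3 drive.py '{"dx":[0.023, 0.046, 0.069, 0.092, 0.1162], "dy":[0.042, 0.084, 0.126, 0.168, 0.2112], "dz":[0, 0, 0, 0, 0], "rx":[0, 0, 0, 0, 0], "ry":[0, 0, 0, 0, 0], "rz":[-0.15, -0.3, -0.45, -0.6, -0.75]}';python3 drive.py '{"dx":[0, 0, 0], "dy":[0, 0, 0], "dz":[0, 0, 0], "rx":[0, 0, 0], "ry":[0, 0, 0], "rz":[-0.025, -0.025, -0.025]}'; python3 - <<'E'
from h import *
go([*(np.array([487.3,23.8])/1000@A(CY)),.13],CY+np.pi/2)
ci,p,d=grab("wrist","w11")
cv2.imwrite("pics/w11c.png",cv2.resize(p[60:384,100:420],None,fx=1.8,fy=1.8))
E
```

```text
clock: 22.7
tcp_pos: [0.4754, 0.1151, 0.2023]
orientation: [0.251, -3.13, 0.001]
contact_force: [1.3, -0.3, -0.8]
grip_width: 0.0214
gripper_force: 59.3
clock: 23.0
tcp_pos: [0.4753, 0.1129, 0.2023]
orientation: [0.283, -3.127, 0.002]
contact_force: [-0.0, -0.4, -1.3]
grip_width: 0.0212
gripper_force: 59.4
 alt rot [-0.0011 -0.0017 -0.0132]
 alt rot [-0.0027  0.0018  3.1284]
 tcp [0.4753 0.1129 0.2023] shift [0.0008 0.0045 0.0723] ori [-0.1794  0.9838 -0.0011] [-0.0015 -0.0014 -1.    ] j7 1.4922952784363739 t 23.0 F [-0.0435 -0.4075 -1.2794]
```

View pics/w11c.png

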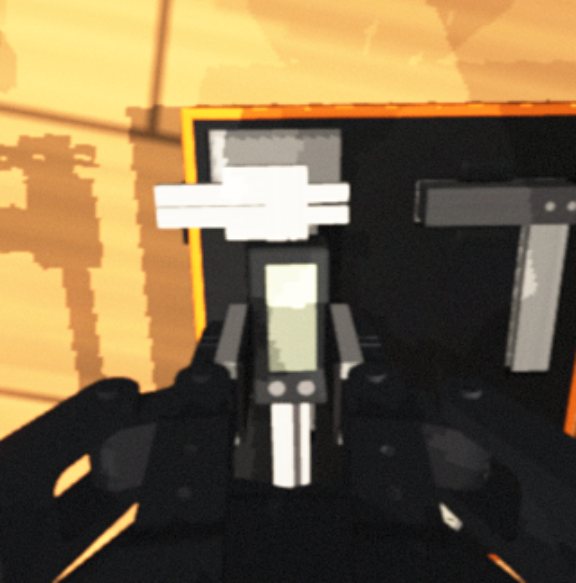

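```bash
python3 drive.py '{"dx":[0], "dy":[0], "dz":[0], "rx":[0], "ry":[0], "rz":[0]}'; python3 - <<'E'
from h import *
f=np.load("w11.npz");ci={k:f[k] for k in("camera_matrix","R","t")};d=f["d"]
q=lambda u,v:(100+u/1.8-.2,60+v/1.8-.2)
P=[q(210,155),q(341,155),q(280,129.5),q(190,115)]
print("cam",A(CY)@(-ci["R"].T@ci["t"])[:2]*1000)
for z in(.036,.026):print(pt(ci,P,z)[:,:2]@A(CY).T*1000)
W=world(ci,d);W[...,:2]=W[...,:2]@A(CY).T*1000
# depth mask of cutout floor near jaw slot
for y in(10,25,35):
    pr=[]
    s=(abs(W[...,1]-y)<2)&(W[...,0]>418)&(W[...,0]<452)&(d>0)
    x=W[s][:,0];z=W[s][:,2]
    for a in range(420,450,2):
        k=(x>=a)&(x<a+2);pr.append((a,round(float(np.median(z[k])*1000),1)) if k.any() else None)
    print(y,pr)
s=(abs(W[...,0]-439)<2.5)&(d>0);x=W[s][:,1];z=W[s][:,2]
print([(a,round(float(np.median(z[(x>=a)&(x<a+2)])*1000),1)) for a in range(-30,60,2) if ((x>=a)&(x<a+2)).any()])
go([*(np.array([487.3,23.8])/1000@A(CY)),.13],CY+np.pi/2)
# seated tools heights
for n,x,y in(("sq",469.5,145),("sq",469.5,105),("sqblade",520,142),("foam",500,80),("ind",612,84)):
    k=(np.hypot(W[...,0]-x,W[...,1]-y)<4)&(d>0);print(n,k.sum(),np.median(W[k][:,2]) if k.any() else None)
E
```

```text
clock: 23.15
tcp_pos: [0.4754, 0.1133, 0.2028]
orientation: [0.286, -3.128, 0.001]
contact_force: [0.3, -0.5, -1.2]
grip_width: 0.0213
gripper_force: 59.4
cam [416.7475  20.6115]
[[445.0419 -16.233 ]
 [445.7995  44.0422]
 [433.9433  16.1813]
 [427.0254 -24.2527]]
[[446.2339 -17.7852]
 [447.0234  45.0293]
 [434.6677  15.9946]
 [427.4584 -26.1427]]
10 [(420, 1.1), (422, 8.0), (424, 36.9), (426, 37.1), (428, 36.7), (430, 36.6), (432, 36.3), (434, 27.0), (436, 27.8), (438, 126.2), (440, 126.2), (442, 126.5), (444, 126.4), (446, 126.4), (448, 126.1)]
25 [(420, 0.9), (422, 7.7), (424, 36.9), (426, 36.7), (428, 36.0), (430, 36.8), (432, 36.9), (434, 26.9), (436, 27.9), (438, 125.6), (440, 125.8), (442, 126.0), (444, 125.9), (446, 126.1), (448, 125.9)]
35 [(420, 1.5), (422, 1.4), (424, 36.9), (426, 36.6), (428, 36.6), (430, 36.9), (432, 36.8), (434, 26.6), (436, 27.3), (438, 26.7), (440, 26.9), (442, 125.4), (444, 126.0), (446, 126.2), (448, 124.3)]
[(-30, 36.9), (-28, 36.9), (-26, 37.0), (-24, 36.6), (-22, 37.0), (-20, 36.7), (-18, 27.4), (-16, 26.8), (-14, 27.1), (-12, 26.9), (-10, 27.0), (-8, 27.0), (-6, 26.6), (-4, 27.0), (-2, 26.6), (0, 124.7), (2, 126.0), (4, 126.0), (6, 125.8), (8, 125.9), (10, 126.0), (12, 125.7), (14, 125.9), (16, 125.8), (18, 125.4), (20, 126.2), (22, 126.2), (24, 28.8), (26, 26.4), (28, 26.7), (30, 27.4), (32, 26.6), (34, 27.0), (36, 26.8), (38, 26.8), (40, 26.7), (42, 27.0), (44, 36.4), (46, 36.8), (48, 36.8), (50, 37.1), (52, 37.0), (54, 36.7), (56, 37.0), (58, 37.0)]
 alt rot [-0.0006 -0.0007 -0.0114]
 alt rot [-0.0011  0.0009  3.1302]
 tcp [0.4754 0.1133 0.2028] shift [0.001  0.0041 0.0728] ori [-0.1811  0.9835 -0.0006] [-0.0006 -0.0007 -1.    ] j7 1.4935018263045956 t 23.15 F [ 0.3268 -0.4505 -1.194 ]
sq 72 0.044802589640475315
sq 73 0.044942322216730154
sqblade 55 0.037132068591478384
foam 60 0.03683617876251741
ind 0 None
```

```bash
python3 drive.py '{"dx":[0.001, 0.001, 0.001, 0.001, 0.001], "dy":[0.004, 0.004, 0.004, 0.004, 0.004], "dz":[0.03, 0.055, 0.067, 0.067, 0.067], "rx":[0, 0, 0, 0, 0], "ry":[0, 0, 0, 0, 0], "rz":[-0.011, -0.011, -0.011, -0.011, -0.011]}'; python3 drive.py '{"dx":[0, 0], "dy":[0, 0], "dz":[0, 0], "rx":[0, 0], "ry":[0, 0], "rz":[0, 0]}'; python3 - <<'E'
from h import *
go([*(np.array([487.3,23.8])/1000@A(CY)),.12],CY+np.pi/2)
ci,p,d=grab("wrist","w12")
W=world(ci,d);W[...,:2]=W[...,:2]@A(CY).T*1000
s=(W[...,2]>.052)&(W[...,2]<.066)&(W[...,0]<464)&(abs(W[...,1]-15)<40)&(d>0)
k=W[s];print("jaws",len(k),k.min(0),k.max(0),np.median(k[:,2]),np.percentile(k[:,:2],[1,99],axis=0))
s=(W[...,2]<.0305)&(W[...,2]>.02)&(W[...,0]<464)&(abs(W[...,1]-15)<40)&(d>0)
k=W[s];print("slot",len(k),np.percentile(k[:,:2],[1,99],axis=0))
E
```

```text
clock: 23.65
tcp_pos: [0.4742, 0.1185, 0.1365]
orientation: [-0.308, 3.126, -0.0]
contact_force: [1.0, -0.5, -0.6]
grip_width: 0.0211
gripper_force: 59.4
clock: 23.85
tcp_pos: [0.4744, 0.1191, 0.137]
orientation: [-0.31, 3.124, 0.001]
contact_force: [-1.2, 0.3, -1.4]
grip_width: 0.0211
gripper_force: 59.4
 alt rot [0.0004 0.0019 0.0041]
 alt rot [-0.003   0.0007 -3.1375]
 tcp [0.4744 0.1191 0.137 ] shift [ 0.0012 -0.0018  0.017 ] ori [-0.1964  0.9805  0.0004] [ 0.0018  0.0008 -1.    ] j7 1.534330689033589 t 23.85 F [-1.2349  0.3051 -1.3719]
jaws 3467 [437.894  -13.3927   0.0547] [462.132   42.7015   0.066 ] 0.06097758971361513 [[438.2721 -12.5437]
 [460.4244  41.8662]]
slot 1872 [[423.7332 -18.0406]
 [451.1757  43.9394]]
```

```bash
python3 drive.py '{"dx":[0.001, 0.001, 0.001, 0.001, 0.001], "dy":[-0.0017, -0.0017, -0.0017, -0.0017, -0.0017], "dz":[0.005, 0.01, 0.015, 0.018, 0.019], "rx":[0, 0, 0, 0, 0], "ry":[0, 0, 0, 0, 0], "rz":[0.003, 0.003, 0.003, 0.003, 0.003]}'; python3 drive.py '{"dx":[0, 0, 0], "dy":[0, 0, 0], "dz":[0.001, 0.002, 0.002], "rx":[0, 0, 0], "ry":[0, 0, 0], "rz":[0, 0, 0]}'
python3 - <<'E'
from h import *
go([*(np.array([487.3,23.8])/1000@A(CY)),.119],CY+np.pi/2)
E
```

```text
clock: 24.4
tcp_pos: [0.4732, 0.1167, 0.1169]
orientation: [0.305, -3.126, 0.001]
contact_force: [-1.1, -1.9, 8.5]
grip_width: 0.021
gripper_force: 60.6
clock: 24.7
tcp_pos: [0.4734, 0.1168, 0.1151]
orientation: [-0.305, 3.126, -0.0]
contact_force: [-0.1, -1.5, 3.3]
grip_width: 0.0212
gripper_force: 59.9
 alt rot [-0.0002  0.0005  0.0008]
 alt rot [-0.0008 -0.0003 -3.1408]
 tcp [0.4734 0.1168 0.1151] shift [-0.0002  0.0003 -0.0039] ori [-0.1932  0.9812 -0.0002] [ 0.0005 -0.0001 -1.    ] j7 1.5471367603560455 t 24.7 F [-0.1125 -1.4569  3.2889]
```

Its underside is about 5 mm above the floor and inside the slot. Next I'll push it home.

```bash
python3 drive.py '{"dx":[0, 0, 0], "dy":[0, 0, 0], "dz":[0.0015, 0.003, 0.003], "rx":[0, 0, 0], "ry":[0, 0, 0], "rz":[0, 0, 0]}'; python3 drive.py '{"dx":[0, 0, 0], "dy":[0, 0, 0], "dz":[0.001, 0.002, 0.002], "rx":[0, 0, 0], "ry":[0, 0, 0], "rz":[0, 0, 0]}'
```

```text
clock: 25.0
tcp_pos: [0.4735, 0.1169, 0.1118]
orientation: [-0.305, 3.126, -0.0]
contact_force: [2.1, -1.0, -1.7]
grip_width: 0.0212
gripper_force: 59.4
clock: 25.3
tcp_pos: [0.4735, 0.1169, 0.1109]
orientation: [-0.305, 3.126, 0.0]
contact_force: [-1.5, -2.8, 13.9]
grip_width: 0.0212
gripper_force: 61.3
```

```bash
python3 drive.py '{"dx":[0, 0, 0], "dy":[0, 0, 0], "dz":[0, -0.001, -0.001], "rx":[0, 0, 0], "ry":[0, 0, 0], "rz":[0, 0, 0]}' 0.045; python3 drive.py '{"dx":[0, 0, 0], "dy":[0, 0, 0], "dz":[-0.02, -0.035, -0.035], "rx":[0, 0, 0], "ry":[0, 0, 0], "rz":[0, 0, 0]}'
python3 drive.py '{"dx":[0, 0, 0, 0], "dy":[0, 0, 0, 0], "dz":[0, 0, 0, 0], "rx":[0, 0, 0, 0], "ry":[0, 0, 0, 0], "rz":[0, 0, 0, 0]}' 0 30; python3 - <<'E'
from h import *
go([*(np.array([485,23])/1000@A(CY)),.115],CY+np.pi/2)
E
```

```text
clock: 25.6
tcp_pos: [0.4728, 0.1174, 0.1109]
orientation: [0.307, -3.126, -0.0]
contact_force: [-0.4, -0.8, -0.8]
grip_width: 0.0449
gripper_force: 0.0
clock: 25.9
tcp_pos: [0.474, 0.1176, 0.1473]
orientation: [-0.306, 3.124, 0.002]
contact_force: [0.3, -1.0, 0.0]
grip_width: 0.0451
gripper_force: 0.0
clock: 26.3
tcp_pos: [0.4728, 0.117, 0.1455]
orientation: [0.306, -3.126, 0.001]
contact_force: [-0.2, 0.0, -0.5]
grip_width: 0.0003
gripper_force: 0.0
 alt rot [-0.0002 -0.0011  0.0014]
 alt rot [ 0.0017 -0.0004 -3.1402]
 tcp [0.4728 0.117  0.1455] shift [ 0.0014 -0.0008  0.0305] ori [-0.1938  0.981  -0.0002] [-0.001  -0.0004 -1.    ] j7 1.5300795240578644 t 26.3 F [-0.1521  0.0355 -0.4583]
```

```bash
python3 drive.py '{"dx":[0.0015, 0.0015, 0.0015, 0.0015, 0.0015], "dy":[-0.0008, -0.0008, -0.0008, -0.0008, -0.0008], "dz":[0.01, 0.02, 0.026, 0.029, 0.0295], "rx":[0, 0, 0, 0, 0], "ry":[0, 0, 0, 0, 0], "rz":[0, 0, 0, 0, 0]}';python3 drive.py '{"dx":[0, 0], "dy":[0, 0], "dz":[0.001, 0.002], "rx":[0, 0], "ry":[0, 0], "rz":[0, 0]}';python3 drive.py '{"dx":[0], "dy":[0], "dz":[0.001], "rx":[0], "ry":[0], "rz":[0]}'
```

```text
clock: 26.8
tcp_pos: [0.4715, 0.1159, 0.1159]
orientation: [0.306, -3.126, 0.001]
contact_force: [-0.1, 0.7, -0.9]
grip_width: -0.0001
gripper_force: 0.0
clock: 27.0
tcp_pos: [0.472, 0.1161, 0.1147]
orientation: [-0.306, 3.126, 0.0]
contact_force: [-1.3, -0.5, 5.4]
grip_width: -0.0001
gripper_force: 2.5
clock: 27.1
tcp_pos: [0.472, 0.1161, 0.1146]
orientation: [-0.306, 3.126, 0.001]
contact_force: [-7.0, -1.3, 25.1]
grip_width: 0.0004
gripper_force: 12.8
```

The caliper is home. Next I'll rise, verify the seated heights by depth and measure the lid.

```bash
python3 drive.py '{"dx":[0, 0, -0.02, -0.04, -0.068], "dy":[0, 0, 0.01, 0.02, 0.037], "dz":[-0.05, -0.1, -0.145, -0.19, -0.225], "rx":[0, 0, 0, 0, 0], "ry":[0, 0, 0, 0, 0], "rz":[0, 0, 0, 0, 0]}'; python3 drive.py '{"dx":[0, 0, 0], "dy":[0, 0, 0], "dz":[-0.02, -0.02, -0.02], "rx":[0, 0, 0], "ry":[0, 0, 0], "rz":[0, 0, 0]}'
python3 - <<'E'
from h import *
p0,R0=tool();print("tcp case",A(CY)@p0[:2]*1000,p0[2])
ci,p,d=grab("wrist","w13")
W=world(ci,d);W[...,:2]=W[...,:2]@A(CY).T*1000
for n,x,y in(("foam",560,80),("cal",465,23),("cal",485,17),("cal",485,28),("cal",505,23),("jaw",446,23),("beam",560,23),("beam",590,23),("sq",469.5,140),("sq",469.5,90),("sqblade",540,142),("ind",616,84),("ind",656,84),("ind",636,105),("ind",636,64)):
    k=(np.hypot(W[...,0]-x,W[...,1]-y)<3.5)&(d>0);print(n,x,y,k.sum(),round(float(np.median(W[k][:,2])),4) if k.any() else None)
s=(W[...,2]>.07)&(W[...,2]<.3)&(W[...,1]>140)&(abs(W[...,0]-553)<110)&(d>0)
for a in range(70,270,20):
    k=s&(abs(W[...,2]*1000-a)<6)
    if k.sum()>5:print("lid z",a,k.sum(),np.percentile(W[k][:,1],[2,50,98]),np.percentile(W[k][:,0],[1,99]))
E
```

```text
clock: 27.6
tcp_pos: [0.5318, 0.1647, 0.3422]
orientation: [-0.303, 3.124, 0.002]
contact_force: [1.7, 0.4, -0.1]
grip_width: -0.0001
gripper_force: 0.0
clock: 27.9
tcp_pos: [0.5309, 0.1652, 0.3583]
orientation: [0.306, -3.127, -0.0]
contact_force: [-1.1, 1.5, -0.1]
grip_width: -0.0001
gripper_force: 0.0
tcp case [552.8008  59.9574] 0.35826265106760613
foam 560 80 19 0.0368
cal 465 23 24 0.0432
cal 485 17 22 0.0432
cal 485 28 23 0.0431
cal 505 23 21 0.0428
jaw 446 23 27 0.0349
beam 560 23 539 0.3508
beam 590 23 16 0.0352
sq 469.5 140 23 0.0449
sq 469.5 90 26 0.0447
sqblade 540 142 20 0.0368
ind 616 84 16 0.0474
ind 656 84 13 0.0478
ind 636 105 17 0.0481
ind 636 64 18 0.0474
lid z 70 392 [185.9405 186.7927 187.7324] [444.9067 659.307 ]
lid z 90 883 [187.7453 188.7851 189.9123] [444.5777 659.7368]
lid z 110 1047 [190.0915 191.1819 192.2438] [444.5307 659.203 ]
lid z 130 1254 [192.4089 193.5243 194.6639] [444.8701 659.7279]
lid z 150 1541 [194.7261 195.8864 196.9779] [444.7445 659.8725]
lid z 170 1905 [197.0281 198.2214 199.4359] [444.7592 659.8529]
lid z 190 2416 [199.3144 200.5886 201.8557] [444.6518 659.887 ]
lid z 210 3030 [201.6462 202.9296 204.1944] [444.6247 654.383 ]
lid z 230 3637 [192.9913 198.3184 209.0341] [444.0455 636.8977]
lid z 250 1095 [195.3363 198.8948 205.1689] [529.1464 577.3357]
```

Everything is level and home: caliper top 0.042, square 0.044 and indicator about 0.046-0.047. The lid stands at 1.685 rad. Next I'll go over and behind it, then swing it shut from its roof.

```bash
python3 drive.py '{"dx":[0, 0, 0, 0, 0], "dy":[0.045, 0.09, 0.135, 0.18, 0.185], "dz":[0, 0, 0, 0, 0], "rx":[0, 0, 0, 0, 0], "ry":[0, 0, 0, 0, 0], "rz":[0, 0, 0, 0, 0]}'; python3 drive.py '{"dx":[0, 0, 0, 0, 0], "dy":[0, 0, 0, 0, 0], "dz":[0, 0.03, 0.06, 0.073, 0.073], "rx":[0, 0, 0, 0, 0], "ry":[0, 0, 0, 0, 0], "rz":[0, 0, 0, 0, 0]}'; python3 - <<'E'
from h import *
p0,R0=tool();print("tcp case",A(CY)@p0[:2]*1000,p0[2])
E
```

```text
clock: 28.45
tcp_pos: [0.4916, 0.3532, 0.3562]
orientation: [0.32, -3.121, -0.002]
contact_force: [-0.7, -1.3, -0.7]
grip_width: -0.0002
gripper_force: 0.0
clock: 28.95
tcp_pos: [0.4951, 0.3446, 0.2833]
orientation: [0.302, -3.123, 0.005]
contact_force: [0.3, 0.4, 0.3]
grip_width: 0.0001
gripper_force: 0.0
tcp case [552.0926 242.9112] 0.28330234777149166
```

```bash
python3 drive.py '{"dx":[0, 0, 0, 0, 0], "dy":[-0.018, -0.036, -0.054, -0.072, -0.088], "dz":[0, 0.001, 0.003, 0.005, 0.007], "rx":[0, 0, 0, 0, 0], "ry":[0, 0, 0, 0, 0], "rz":[0, 0, 0, 0, 0]}'; python3 drive.py '{"dx":[0, 0, 0, 0, 0], "dy":[-0.014, -0.028, -0.043, -0.056, -0.069], "dz":[0.004, 0.009, 0.013, 0.021, 0.029], "rx":[0, 0, 0, 0, 0], "ry":[0, 0, 0, 0, 0], "rz":[0, 0, 0, 0, 0]}'; python3 - <<'E'
from h import *
p0,R0=tool();print("tcp case",A(CY)@p0[:2]*1000,p0[2])
E
```

```text
clock: 29.45
tcp_pos: [0.5133, 0.2584, 0.2791]
orientation: [-0.303, 3.126, 0.001]
contact_force: [-0.1, 1.1, 1.0]
grip_width: -0.0002
gripper_force: 0.9
clock: 29.95
tcp_pos: [0.526, 0.1917, 0.2488]
orientation: [0.306, -3.126, 0.0]
contact_force: [-0.2, 0.4, 1.1]
grip_width: -0.0002
gripper_force: 0.7
tcp case [553.0939  86.9542] 0.24876303965023158
```

```bash
python3 drive.py '{"dx":[0, 0, 0, 0, 0], "dy":[-0.012, -0.027, -0.042, -0.053, -0.063], "dz":[0.008, 0.024, 0.041, 0.06, 0.08], "rx":[0, 0, 0, 0, 0], "ry":[0, 0, 0, 0, 0], "rz":[0, 0, 0, 0, 0]}'; python3 drive.py '{"dx":[0, 0, 0, 0, 0], "dy":[-0.004, -0.007, -0.009, -0.009, -0.009], "dz":[0.015, 0.03, 0.038, 0.042, 0.044], "rx":[0, 0, 0, 0, 0], "ry":[0, 0, 0, 0, 0], "rz":[0, 0, 0, 0, 0]}'; python3 - <<'E'
from h import *
p0,R0=tool();print("tcp case",A(CY)@p0[:2]*1000,p0[2])
E
```

```text
clock: 30.45
tcp_pos: [0.5382, 0.1297, 0.1684]
orientation: [0.305, -3.127, 0.001]
contact_force: [0.4, 0.8, 0.3]
grip_width: -0.0001
gripper_force: 0.4
clock: 30.95
tcp_pos: [0.5397, 0.1222, 0.1252]
orientation: [0.306, -3.126, 0.0]
contact_force: [-1.2, -0.8, 3.5]
grip_width: -0.0
gripper_force: 1.9
tcp case [553.156   16.0524] 0.12522449714113898
```

```bash
python3 drive.py '{"dx":[0, 0], "dy":[0, 0], "dz":[0.001, 0.0015], "rx":[0, 0], "ry":[0, 0], "rz":[0, 0]}'; python3 drive.py '{"dx":[0, 0], "dy":[0, 0], "dz":[0.001, 0.001], "rx":[0, 0], "ry":[0, 0], "rz":[0, 0]}'; python3 drive.py '{"dx":[0, 0, 0, 0, 0], "dy":[0, 0, 0, 0, 0], "dz":[-0.05, -0.1, -0.15, -0.2, -0.22], "rx":[0, 0, 0, 0, 0], "ry":[0, 0, 0, 0, 0], "rz":[0, 0, 0, 0, 0]}'; python3 drive.py '{"dx":[0, 0], "dy":[0, 0], "dz":[0, 0], "rx":[0, 0], "ry":[0, 0], "rz":[0, 0]}'; python3 - <<'E'
from h import *
ci,p,d=grab("wrist","w14")
W=world(ci,d);W[...,:2]=W[...,:2]@A(CY).T*1000
for x,y in((470,-10),(470,70),(470,150),(520,-5),(590,40),(620,0),(620,70),(620,150)):
    k=(np.hypot(W[...,0]-x,W[...,1]-y)<5)&(d>0);print(x,y,k.sum(),round(float(np.median(W[k][:,2])),4) if k.any() else None)
o=status.get_obs();print(o["clock"],o["contact_force"],o["tcp_pos"])
E
```

```text
clock: 31.15
tcp_pos: [0.5397, 0.1221, 0.1251]
orientation: [0.306, -3.126, -0.0]
contact_force: [-4.2, -1.4, 12.5]
grip_width: -0.0002
gripper_force: 6.3
clock: 31.35
tcp_pos: [0.5398, 0.1221, 0.125]
orientation: [0.306, -3.127, -0.001]
contact_force: [-6.9, -2.2, 17.2]
grip_width: -0.0003
gripper_force: 8.8
clock: 31.85
tcp_pos: [0.5414, 0.1227, 0.3492]
orientation: [-0.305, 3.118, 0.004]
contact_force: [0.4, 0.5, -0.4]
grip_width: -0.0003
gripper_force: 0.0
clock: 32.05
tcp_pos: [0.5396, 0.1225, 0.3434]
orientation: [-0.307, 3.126, 0.001]
contact_force: [-0.4, -0.3, -1.0]
grip_width: 0.0004
gripper_force: 0.0
470 -10 58 0.0538
470 70 57 0.0537
470 150 56 0.0539
520 -5 50 0.0539
590 40 44 0.0539
620 0 41 0.054
620 70 44 0.0541
620 150 40 0.0537
32.1 [-0.2686 -0.6468 -0.975 ] [0.5392 0.1224 0.3423]
```

The lid is flat at about 53 mm everywhere and fully shut, and the robot is clear. I'm handing in.

```bash
python3 -c "
from bench import r, camrig, status, workorder
print(workorder.hand_in())"
```

```text
the job is handed in; nothing more can be done
None
```

All three tools are pushed home, level in depth readings, and the lid is fully shut; I handed in at about 32 s, but I viewed 12 pictures (limit 10), and a check push on the square's stock reached 46 N at the fingertips, above the 7–17 N given for seating.

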